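# Load and set a wear tester

## Robot

A 6-joint arm with a two-finger parallel gripper is mounted at the origin on the work surface. World frame = base frame: x ahead of the robot, y to its left, z up, the work surface at z = 0. Lengths are in mm, angles in rad, forces in N, time in s.
With the tool pointing down it reaches from about 250 to 775 mm from the base axis. Payload 4 kg.
Tool frame: the origin (TCP) lies midway between the tips of the shut fingers; the grasp point (between the pads) lies 19 mm behind it (env.grip_depth is the distance from the TCP to the grasp point, in mm); z points along the fingers, y is the line along which they close (so a half turn about z gives the same grasp; the last joint's range is limited). The gripper opens to 85 mm and grips with 20 to 120 N. Pads are 22 mm wide; open, the fingers measure 114 mm over their backs; the gripper's body (76 mm by 85 mm) begins 54 mm behind the grasp point. The pads swing forward as they close: fully open they stand 13 mm farther back than shut.
Start: joints at [-1.261, 0.087, 1.371, -0, 1.684, -0.103], TCP at [220.645, -503.819, 231.341] pointing down, gripper open.
Joint ranges: [-3.1, 3.1], [-0.76, 2.03], [0.27, 2.55], [-1.08, 4.22], [0.17, 2.65], [-2.57, 2.57]. Speed limits (rad/s): [2.79, 2.79, 3.14, 3.14, 3.14, 3.14].

## Interface

Orientations are given as a unit quaternion [w, x, y, z].
In Python, from bench import env, cams, workorder gives the robot as it stands.
- The arm moves only by the tool servo_tool, never from a script. Its argument "targets" is one flat list of numbers, 5 for each row, row after row: the shift along the tool's x, y, z scaled (see below), then the turn about the tool's z scaled (see below), then the closure, from -1 (fully open) to 1 (shut). In form: [tx, ty, tz, spin, fingers, tx, ty, tz, spin, fingers, ...]. A call has 1 to 8 rows; each row shifts and turns the commanded pose from where the row before left it, along the tool's axes as they then stand; what a row does not reach is not made up. The controller multiplies each number of a shift by 0.12 m and each number of a turn by pi rad. A row lasts 1/12 s, in which the tool goes at most 41.7 mm and 7.16 degrees, less where a joint would pass 70% of its speed; a pose out of reach is approached as far as the arm can. A call with a number of a shift or a turn outside -1 to 1 is refused whole. A call with a gripper value outside its range is refused whole. The fingers move at their own pace and stop on an object; "newtons" is the grip in N (left out, the last holds). Time passes only in rows, so rows that do not move let the fingers close. It gives the time, the measured TCP pose, the force, the opening and the grip force at its end, in the units of the state.
- env.read_state(): the state, without advancing time (a new reading comes with each control period).
- cams.camera(name): name is "side" or "top" or "wrist"; returns the picture (400x640x3 uint8, blue, green, red); there is no depth.
- cams.camera_info(name): a dict with "fx", "fy", "cx", "cy" (pixels), "k1" (the pictures are not rectified: a ray, as slopes to the right and down, at radius r is drawn at 1 + k1 r^2 times it, then the intrinsics apply), "extrinsics" (4x4, takes a point from camera to world coordinates); the wrist camera has in their place "hand_eye" (4x4, takes a point from camera to tool coordinates, whose origin is the TCP and whose axes are the flange's). Camera axes: x right, y down, z forward; pixel columns grow to the right and rows downward; lengths in mm; the calibration is good to about 2 mm. A picture is of the moment at which its call begins: read the wrist's pose just before it. camera_info takes no time and is no camera call.
- workorder.finish_job(): hands the job in; it is judged then, once.
The state is a dict: "clock": time; "joints": joint angles; "joint_velocities": joint speeds; "effort": joint torques, N m; "ee_pos": TCP position; "tool_rot": TCP orientation; "contact_force": force on the tool from outside, world axes, zero at the start; "torque": the same for the moment, N m; "opening": opening from 0.0 (shut) to 1.0 (fully open); "grip_force": force on a finger pad.
Only numpy, scipy, OpenCV 4.12 (cv2) and the standard library are available. Lean on these libraries where they do the work, as an engineer would, in place of code of your own. Each camera call takes 0.05 s, during which the arm holds its last target. There are 200 camera calls.

## Task

Get the wear tester ready for a run: first raise the lift lever fully, and with it up turn the crank wheel by its rim until the white mark faces the red pointer (never turn the wheel while the lever is down) and hang every slotted disc that lies on the bench flat on the load hanger, fully in round the stem, each slot turned well away, about a quarter turn or more, from that of the disc below it so that none can slide off. Then lower the lever fully again and leave everything so, without knocking the other things on the bench about.

Things in the scene. Friction and masses are not known exactly. Their poses are not given: they have to be found in the camera images.
- disc1: brass slotted disc, 56 mm across, 8 mm thick, about 130 g, with a 14 mm wide slot from 7 mm behind its axis out through the rim along its own +x, and two flats on the rim 54 mm apart, square to its own y. Lies flat at the start; origin on its axis at the underside, z up. Three or four discs are present.
- disc1_slot (a point): middle of the open mouth of disc1's slot, at the rim, 28 mm from its axis along its own +x, at half thickness
- disc2: steel slotted disc, 56 mm across, 8 mm thick, about 130 g, with a 14 mm wide slot from 7 mm behind its axis out through the rim along its own +x, and two flats on the rim 54 mm apart, square to its own y. Lies flat at the start; origin on its axis at the underside, z up. Three or four discs are present.
- disc2_slot (a point): middle of the open mouth of disc2's slot, at the rim, 28 mm from its axis along its own +x, at half thickness
- disc3: brass slotted disc, 56 mm across, 8 mm thick, about 130 g, with a 14 mm wide slot from 7 mm behind its axis out through the rim along its own +x, and two flats on the rim 54 mm apart, square to its own y. Lies flat at the start; origin on its axis at the underside, z up. Three or four discs are present.
- disc3_slot (a point): middle of the open mouth of disc3's slot, at the rim, 28 mm from its axis along its own +x, at half thickness
- disc4: steel slotted disc, 56 mm across, 8 mm thick, about 130 g, with a 14 mm wide slot from 7 mm behind its axis out through the rim along its own +x, and two flats on the rim 54 mm apart, square to its own y. Lies flat at the start; origin on its axis at the underside, z up. Three or four discs are present.
- disc4_slot (a point): middle of the open mouth of disc4's slot, at the rim, 28 mm from its axis along its own +x, at half thickness
- hanger_foot (a point): load hanger: vertical steel stem, 10 mm thick, on a round brass foot 40 mm across, with a brass button head (18 mm across, 5 mm thick) on top. Point: top of the foot on the stem's axis, 83 mm above the bench, lifted 8 mm by the raised lever; axes as the tester's. The head's underside is 40 mm above it. A disc gets on only from the side, its slot round the stem. Clear of anything higher than the foot for 100 mm around
- lever (a joint): lift lever of the head, hinge; 0 = down (handle level, head lowered), 0.9 rad = fully up (its stop). It stays where it is left; moving it takes about 3 to 4 N at the ball
- lever_ball (a point): centre of the black ball, 18 mm across, at the end of the lever, 70 mm from its pivot. Lever down, it is 65 mm above the bench and 35 mm above the deck; the handle then points to the tester's front (-x) and swings straight up in the tester's x-z plane
- lever_pivot (a point): centre of the lever's hinge, fixed on the tester, 65 mm above the bench; its y axis is the hinge axis, its x axis the tester's front-to-back direction (the lever points to its -x when down)
- wheel (a joint): crank wheel, hinge about the vertical; 0 = its engraved white mark faces the red pointer, grows anticlockwise seen from above, free from -3.1 to 3.1 rad with a little friction, stays where it is left
- wheel_centre (a point): centre of the top face of the dark steel crank wheel, 64 mm across, rim 20 mm high, top 65 mm above the bench and 35 mm above the deck; the rim is free all round for fingers, the underside 15 mm above the deck
- mark (a point): outer end of the white engraved mark on the wheel's top face at the rim, 32 mm from the wheel's axis
- pointer (a point): tip of the fixed red pointer on the deck beside the wheel, 36 mm from the wheel's axis, top 42 mm above the bench (below the wheel's underside at 45 mm)
- tester: wear tester fixed on the bench, white deck 250 (x) x 350 (y) mm, top 30 mm above the bench; origin under its centre, front towards -x. Wheel on its +y side near the front, lever in the middle, hanger on its -y side; posts up to 75 mm high along its back edge
- wash_bottle: bystander: white plastic bottle with red cap, 60 mm across, 160 mm tall; origin at the centre of its underside
- sample_jar: bystander: small amber jar with black lid, 44 mm across, 50 mm tall; origin under its centre
- beaker: bystander: glass beaker, 70 mm across, 85 mm tall; origin under its centre
- screwdriver: bystander: screwdriver lying on the bench; origin about its middle
- brush: bystander: brush lying on the bench; origin about its middle
- cal_block: bystander: aluminium calibration block 50 x 30 x 20 mm; origin under its centre
- polish_tin: bystander: blue tin, 60 mm across, 35 mm tall; origin under its centre
Things that resemble listed ones, but are neither listed nor needed, are in the scene too. Leave any pink or purple look-alike of the disc4 alone.

How it is judged (in metres and radians):
On the way, in this order (a step that is already met when the one before it is completed fails the run):
1. the lift lever is fully raised (value of joint lever above 0.78 rad), for 0.2 s.
2. with the lever up, the mark faces the pointer and every disc is on the hanger, slots staggered (value of joint lever above 0.78 rad and value of joint wheel between -0.1 and 0.1 rad and horizontal distance between each of disc1, disc2, disc3, disc4 and hanger_foot below 0.006 m and angle between each of disc1, disc2, disc3, disc4's own z axis and vertical below 0.12 rad and z of disc1 in the frame of hanger_foot between -0.004 and 0.038 m and z of disc2 in the frame of hanger_foot between -0.004 and 0.038 m and z of disc3 in the frame of hanger_foot between -0.004 and 0.038 m and z of disc4 in the frame of hanger_foot between -0.004 and 0.038 m and (horizontal distance between disc1_slot and disc2_slot above 0.026 m or z of disc1 in the frame of disc2 above 0.012 m or z of disc1 in the frame of disc2 below -0.012 m) and (horizontal distance between disc1_slot and disc3_slot above 0.026 m or z of disc1 in the frame of disc3 above 0.012 m or z of disc1 in the frame of disc3 below -0.012 m) and (horizontal distance between disc1_slot and disc4_slot above 0.026 m or z of disc1 in the frame of disc4 above 0.012 m or z of disc1 in the frame of disc4 below -0.012 m) and (horizontal distance between disc2_slot and disc3_slot above 0.026 m or z of disc2 in the frame of disc3 above 0.012 m or z of disc2 in the frame of disc3 below -0.012 m) and (horizontal distance between disc2_slot and disc4_slot above 0.026 m or z of disc2 in the frame of disc4 above 0.012 m or z of disc2 in the frame of disc4 below -0.012 m) and (horizontal distance between disc3_slot and disc4_slot above 0.026 m or z of disc3 in the frame of disc4 above 0.012 m or z of disc3 in the frame of disc4 below -0.012 m)), for 0.3 s.
3. the lever is lowered again (value of joint lever below 0.08 rad), for 0.2 s.
At the end, for the whole second after the job is handed in: The lever is down (within 0.08 rad), the wheel's mark faces the pointer within 0.10 rad, and every disc present lies flat on the hanger at rest, its axis within 6 mm of the stem's, with the slot mouths of any two neighbouring discs at least 26 mm apart seen from above (about 55 degrees) (value of joint lever below 0.08 rad and value of joint wheel between -0.1 and 0.1 rad and horizontal distance between each of disc1, disc2, disc3, disc4 and hanger_foot below 0.006 m and angle between each of disc1, disc2, disc3, disc4's own z axis and vertical below 0.12 rad and z of disc1 in the frame of hanger_foot between -0.004 and 0.038 m and z of disc2 in the frame of hanger_foot between -0.004 and 0.038 m and z of disc3 in the frame of hanger_foot between -0.004 and 0.038 m and z of disc4 in the frame of hanger_foot between -0.004 and 0.038 m and (horizontal distance between disc1_slot and disc2_slot above 0.026 m or z of disc1 in the frame of disc2 above 0.012 m or z of disc1 in the frame of disc2 below -0.012 m) and (horizontal distance between disc1_slot and disc3_slot above 0.026 m or z of disc1 in the frame of disc3 above 0.012 m or z of disc1 in the frame of disc3 below -0.012 m) and (horizontal distance between disc1_slot and disc4_slot above 0.026 m or z of disc1 in the frame of disc4 above 0.012 m or z of disc1 in the frame of disc4 below -0.012 m) and (horizontal distance between disc2_slot and disc3_slot above 0.026 m or z of disc2 in the frame of disc3 above 0.012 m or z of disc2 in the frame of disc3 below -0.012 m) and (horizontal distance between disc2_slot and disc4_slot above 0.026 m or z of disc2 in the frame of disc4 above 0.012 m or z of disc2 in the frame of disc4 below -0.012 m) and (horizontal distance between disc3_slot and disc4_slot above 0.026 m or z of disc3 in the frame of disc4 above 0.012 m or z of disc3 in the frame of disc4 below -0.012 m) and linear speed of each of disc1, disc2, disc3, disc4 below 0.03 m/s); the robot touches nothing.
It fails at once if a bystander is pushed more than 6 cm (distance of any of wash_bottle, sample_jar, beaker, screwdriver, brush, cal_block, polish_tin from where it was at the start of the episode above 0.06 m).
It fails at once if the bottle, jar, beaker or tin is knocked over (angle between any of wash_bottle, sample_jar, beaker, polish_tin's own z axis and vertical above 0.7 rad).
It fails at once if the wheel is turned while the lever is down (value of joint lever below 0.25 rad and (velocity of joint wheel above 0.4 rad/s or velocity of joint wheel below -0.4 rad/s)).
Of disc1, disc2, disc3, disc4 only 3 to 4 are there at a start; the rules pass over those that are not, and their reading is None.
At some moment in a run one of disc1, disc2, disc3, disc4 may be knocked a few centimetres aside while the robot is not near it.
Once in a run the grip may slacken for a moment while it holds something.
It also fails if it takes over 210 s, if anything falls off the work surface, if the arm or the gripper's body presses on something with over 40 N, if the wrist force passes 120 N, or if a joint passes its speed limit or range.

## Working session

There is one attempt and no reset: what is moved stays moved. The work goes in short steps, Python scripts to look and compute and a tool call to move; the robot and the scene stay as the last step left them, time stands still between calls to the robot, and variables do not carry over. Pictures are saved under pics/ and viewed, at most 14 in all, crops included, and the job is handed in when it is done.

Besides the shell and the picture viewer there is one more tool, called after "Call:" by a JSON object that holds its "name" and its "arguments", one argument or row to a line. servo_tool: Moves the arm, as the interface text tells. Its arguments: {"type":"object","properties":{"targets":{"type":"array"},"newtons":{"type":"number"}},"required":["targets"]}

```bash
ls; mkdir -p pics; cat > h.py <<'E'
import numpy as np, cv2
from scipy.spatial.transform import Rotation as R
from bench import env, cams, workorder
def pose():
    s=env.read_state(); q=s['tool_rot']
    T=np.eye(4); T[:3,:3]=R.from_quat([q[1],q[2],q[3],q[0]]).as_matrix(); T[:3,3]=s['ee_pos']; return T
def cam2w(n,T=None):
    i=cams.camera_info(n)
    return i,(np.array(i['extrinsics']) if n!='wrist' else (pose() if T is None else T)@np.array(i['hand_eye']))
def px2w(n,u,v,z,T=None):
    i,E=cam2w(n,T)
    d=np.array([(u-i['cx'])/i['fx'],(v-i['cy'])/i['fy']]); p=d.copy()
    for _ in range(20): p=d/(1+i['k1']*(p@p))
    r=E[:3,:3]@np.array([p[0],p[1],1]); o=E[:3,3]
    return o+r*(z-o[2])/r[2]
def w2px(n,P,T=None):
    i,E=cam2w(n,T)
    c=np.linalg.inv(E)@np.append(P,1); p=c[:2]/c[2]; p=p*(1+i['k1']*(p@p))
    return np.array([p[0]*i['fx']+i['cx'],p[1]*i['fy']+i['cy']])
def snap(n,f):
    T=pose(); im=cams.camera(n); cv2.imwrite('pics/'+f+'.png',im); np.save('pics/'+f+'.npy',T); return im,T
E
python3 - <<'E'
from h import *
for n in('top','side'):
    im,T=snap(n,n+'0'); i=cams.camera_info(n);print({k:np.round(v,3).tolist() for k,v in i.items()})
print(cams.camera_info('wrist')); print(env.read_state(),env.grip_depth)
E
```

```text
pics
{'fx': 481.53, 'fy': 481.53, 'cx': 317.775, 'cy': 192.403, 'k1': 0.019, 'extrinsics': [[0.005, -0.992, 0.125, 345.831], [-1.0, -0.004, 0.01, -3.167], [-0.009, -0.125, -0.992, 1437.277], [0.0, 0.0, 0.0, 1.0]]}
{'fx': 508.798, 'fy': 508.798, 'cx': 318.942, 'cy': 204.912, 'k1': -0.057, 'extrinsics': [[0.975, -0.144, 0.169, 277.527], [-0.222, -0.659, 0.719, -1036.071], [0.008, -0.738, -0.674, 1077.547], [0.0, 0.0, 0.0, 1.0]]}
{'fx': 339.34253890027895, 'fy': 339.34253890027895, 'cx': 317.91988848450205, 'cy': 201.44059887483982, 'k1': -0.024403832423667924, 'hand_eye': array([[-1.62617573e-04, -9.57240184e-01, -2.89294322e-01,
         7.33924267e+01],
       [ 9.99999987e-01, -1.56541186e-04, -4.41420943e-05,
         1.82880058e-01],
       [-3.03188966e-06, -2.89294325e-01,  9.57240196e-01,
        -1.42770248e+02],
       [ 0.00000000e+00,  0.00000000e+00,  0.00000000e+00,
         1.00000000e+00]])}
{'clock': 0.1, 'joints': array([-1.26110677e+00,  8.79248414e-02,  1.37214533e+00,  9.29021859e-06,
        1.68364085e+00, -1.03119032e-01]), 'joint_velocities': array([ 0.00087904, -0.00141897, -0.00519335,  0.00079538,  0.00126276,
        0.00063598]), 'effort': array([ 3.20918123e-03, -3.53014576e+01, -3.14217997e+01, -4.01838145e-05,
        7.91843544e-03,  8.16790305e-06]), 'ee_pos': array([ 220.4955633 , -503.35248786,  230.21088314]), 'tool_rot': array([-1.05401338e-03,  9.78773496e-01,  2.04942239e-01, -1.04611972e-04]), 'contact_force': array([ 0.26722565, -0.18890449,  1.11684044]), 'torque': array([ 0.03820001, -0.01922783, -0.03157137]), 'grip_force': 0.0, 'opening': 0.9979207631722263} 18.700000000000003
```

View pics/top0.png

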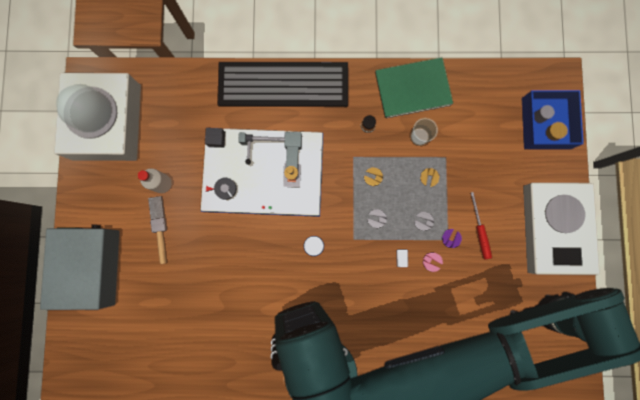

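View pics/side0.png

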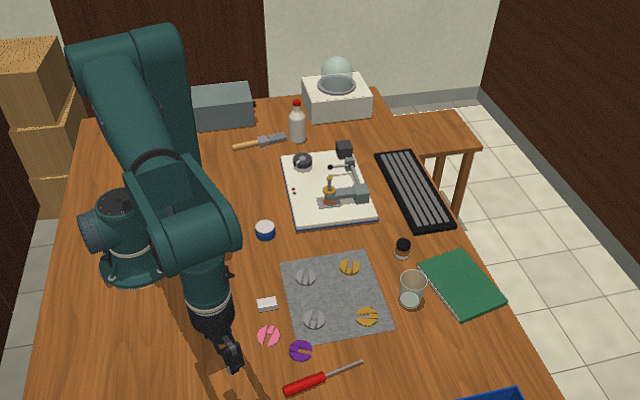

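```bash
python3 - <<'E'
from h import *
im=cv2.imread('pics/top0.png')
a=cv2.resize(im[120:220,195:330],None,fx=5.9,fy=5.9,interpolation=cv2.INTER_CUBIC)[:,:796]
cv2.imwrite('pics/c1.png',a)
b=cv2.resize(im[150:280,345:500],None,fx=4.6,fy=4.6,interpolation=cv2.INTER_CUBIC)
cv2.imwrite('pics/c2.png',b);print(a.shape,b.shape)
for c in[(202,212),(205,130),(323,130),(321,215)]:print(px2w('top',*c,30).round())
for c in[(373,177),(430,177),(377,218),(425,221)]:print(px2w('top',*c,8).round(), np.round(np.linalg.norm(px2w('top',*c,8)[:2])))
E
```

```text
(590, 796, 3) (598, 713, 3)
[463. 350.  30.]
[710. 349.  30.]
[711.  -4.  30.]
[456.   1.  30.]
[ 572. -155.    8.] 593.0
[ 573. -325.    8.] 659.0
[ 449. -166.    8.] 479.0
[ 441. -307.    8.] 538.0
```

View pics/c1.png

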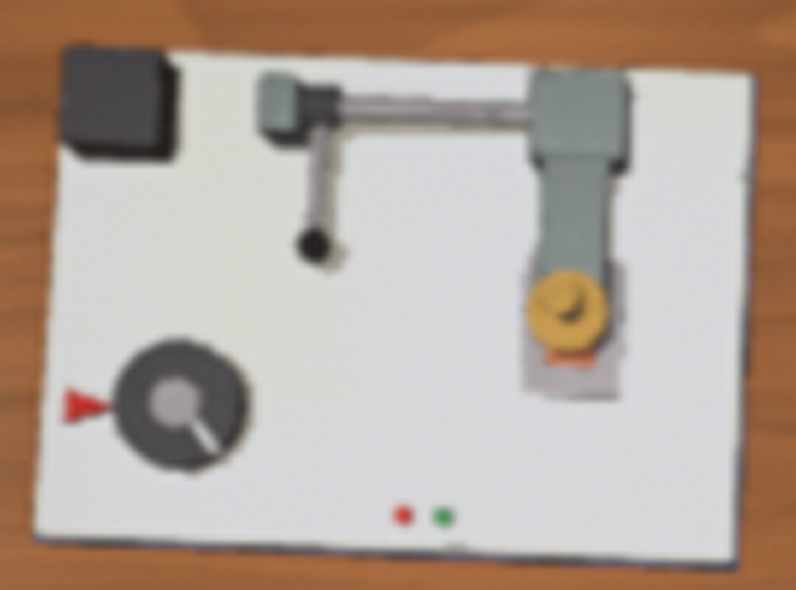

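View pics/c2.png

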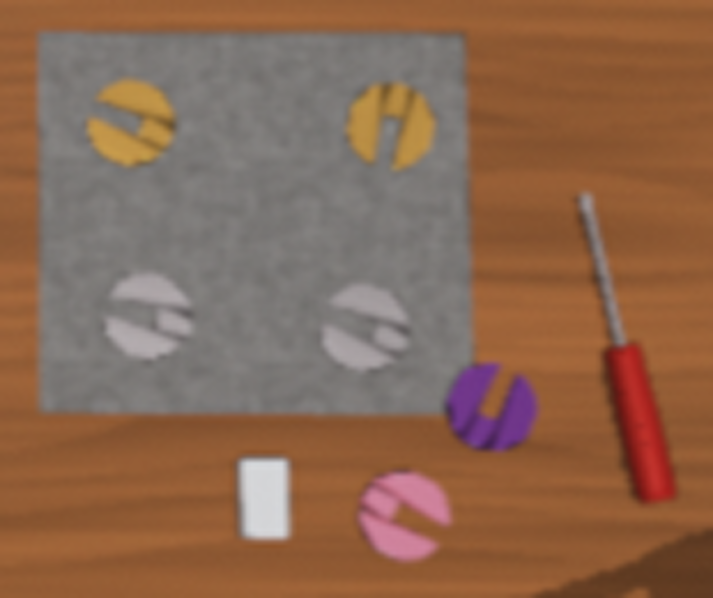

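```bash
cat >> h.py <<'E'
def go(x,y,z,yaw_deg=None):
    """print needed shift from the measured pose: tool mm and units, spin units"""
    T=pose(); d=T[:3,:3].T@(np.array([x,y,z])-T[:3,3]); yaw=np.degrees(np.arctan2(T[1,0],T[0,0]))
    s=0 if yaw_deg is None else (yaw-yaw_deg+180)%360-180
    print('at',T[:3,3].round(1),'yaw %.1f'%yaw,'shift u',(d/120).round(3),'spin u %.4f (%.1f deg)'%(s/180,s),'j6 %.2f'%env.read_state()['joints'][5])
E
python3 - <<'E'
from h import *
f=lambda c,z,k=5.9,o=(195,120):px2w('top',c[0]/k+o[0],c[1]/k+o[1],z)
c=[f(p,30) for p in[(38,540),(65,45),(755,72),(737,568)]]
for p in c:print(p.round())
print('yaws',[np.degrees(np.arctan2(*(a-b)[:2][::-1])) for a,b in((c[1],c[0]),(c[2],c[3]))],np.degrees(np.arctan2((c[0]-c[3])[1],(c[0]-c[3])[0]))-90,sum(c)/4)
print('ball',f((314,245),65),'wheel',f((180,404),65),'head',f((567,297),128),'foot',f((567,310),83))
g=lambda c:px2w('top',c[0]/4.6+345,c[1]/4.6+150,8)
for p in[(131,122),(391,126),(148,316),(366,327)]:print(g(p).round())
go(560,170,280,-2)
E
```

```text
[465. 351.  30.]
[717. 346.  30.]
[704.  -4.  30.]
[452.   4.  30.]
yaws [np.float64(-1.1208994817677214), np.float64(-1.8120452809769694)] -2.0551481245804695 [584.37098128 174.37248524  30.        ]
ball [607.44352331 212.09658568  65.        ] wheel [528.39709363 275.68414485  65.        ] head [571.1802792   83.31504982 128.        ] foot [572.55945848  86.21139645  83.        ]
[ 574. -156.    8.]
[ 572. -325.    8.]
[ 447. -166.    8.]
[ 441. -306.    8.]
at [ 220.5 -503.4  230.2] yaw 23.7 shift u [ 4.843 -4.006 -0.405] spin u 0.1425 (25.7 deg) j6 -0.10
```

Call:
{"name": "servo_tool", "arguments": {
  "targets": [0,0,0,0.0356,-1,0,0,0,0.0356,-1,0,0,0,0.0356,-1,0,0,0,0.0356,-1,0.144,-0.287,-0.012,0,-1,0.144,-0.287,-0.012,0,-1,0.144,-0.287,-0.012,0,-1,0.144,-0.287,-0.012,0,-1]
}}

```text
clock: 0.77
ee_pos: [294.7, -366.9, 236.4]
tool_rot: [-0.001, 1.0, -0.018, -0.0]
contact_force: [0.3, -0.1, 0.8]
opening: 1.0
grip_force: 0.0
```

Call:
{"name": "servo_tool", "arguments": {
  "targets": [0.144,-0.287,-0.012,0,-1,0.144,-0.287,-0.012,0,-1,0.144,-0.287,-0.012,0,-1,0.144,-0.287,-0.012,0,-1,0.144,-0.287,-0.012,0,-1,0.144,-0.287,-0.012,0,-1,0.144,-0.287,-0.012,0,-1,0.144,-0.287,-0.012,0,-1]
}}

```text
clock: 1.43
ee_pos: [442.4, -96.0, 248.3]
tool_rot: [0.0, 1.0, -0.017, -0.0]
contact_force: [0.1, 0.2, 0.5]
opening: 0.996
grip_force: 0.0
```

Call:
{"name": "servo_tool", "arguments": {
  "targets": [0.144,-0.287,-0.012,0,-1,0.144,-0.287,-0.012,0,-1,0.144,-0.287,-0.012,0,-1,0.144,-0.287,-0.012,0,-1,0.144,-0.287,-0.012,0,-1,0.144,-0.287,-0.012,0,-1,0.144,-0.287,-0.012,0,-1,0.144,-0.287,-0.012,0,-1]
}}

```text
clock: 2.1
ee_pos: [590.2, 174.5, 259.4]
tool_rot: [0.0, 1.0, -0.017, -0.001]
contact_force: [1.4, -0.7, 0.2]
opening: 0.997
grip_force: 0.0
```

```bash
python3 - <<'E'
from h import *
go(590,180,260,-2)
im,T=snap('wrist','w1')
E
```

```text
at [590.2 174.5 259.4] yaw -2.0 shift u [-0.003 -0.046 -0.005] spin u 0.0002 (0.0 deg) j6 1.80
```

View pics/w1.png

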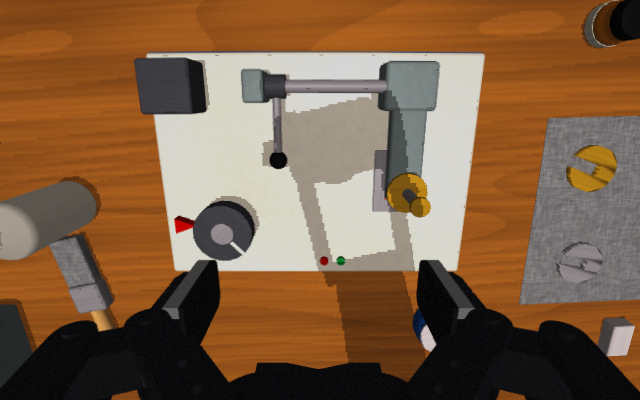

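```bash
python3 - <<'E'
from h import *
T=np.load('pics/w1.npy')
P=lambda u,v,z:px2w('wrist',u,v,z,T).round(1)
c=[P(175,271,30),P(148,53,30),P(485,53,30),P(458,271,30)]
print(c,[np.degrees(np.arctan2(*(a-b)[:2][::-1])).round(2) for a,b in((c[1],c[0]),(c[2],c[3]))],np.degrees(np.arctan2((c[0]-c[3])[1],(c[0]-c[3])[0]))-90,np.degrees(np.arctan2((c[1]-c[2])[1],(c[1]-c[2])[0]))-90)
print('ball',P(278,160,65),'wheel',P(223,232,65),'mark',P(243,253,65),'ptr',P(193,226,42),'headtop',P(420,207,128),'foot',P(407,193,83))
E
```

```text
[array([467.7, 354. ,  30. ]), array([715.3, 343.5,  30. ]), array([ 7.034e+02, -5.000e-01,  3.000e+01]), array([455.7,   6.5,  30. ])] [np.float64(-2.43), np.float64(-1.62)] -1.9777733874351355 -1.9812441819098723
ball [606.3 213.6  65. ] wheel [530.9 277.7  65. ] mark [505.7 258.8  65. ] ptr [530.3 318.4  42. ] headtop [572.7  87.9 128. ] foot [572.6  87.7  83. ]
```

Call:
{"name": "servo_tool", "arguments": {
  "targets": [0.0184,-0.0465,0.254,0,-1,0.0184,-0.0465,0.254,0,-1,0.0184,-0.0465,0.254,0,-1,0.0184,-0.0465,0.254,0,-1,0.0184,-0.0465,0.254,0,-1,0.0184,-0.0465,0.254,0,-1,0.0184,-0.0465,0.254,0,-1,0,0,0,0,-1]
}}

```text
clock: 2.82
ee_pos: [601.1, 210.4, 37.6]
tool_rot: [0.002, 1.0, -0.017, -0.008]
contact_force: [-1.6, -0.8, -1.5]
opening: 1.001
grip_force: 0.0
```

Call:
{"name": "servo_tool", "arguments": {
  "targets": [0,0,0,0,0.3,0,0,0,0,0.3,0,0,0,0,0.3,0,0,0,0,0.3]
}}

```text
clock: 3.15
ee_pos: [608.4, 211.2, 50.0]
tool_rot: [-0.001, 1.0, -0.017, 0.003]
contact_force: [-0.3, 0.6, -0.8]
opening: 0.453
grip_force: 0.0
```

```bash
python3 - <<'E'
from h import *
go(607,213,46,-2)
im,T=snap('wrist','w2'); print(w2px('wrist',[607,213,65]))
E
```

```text
at [608.4 211.2  50. ] yaw -2.0 shift u [-0.012 -0.015  0.034] spin u -0.0000 (-0.0 deg) j6 1.85
[312.93905784 283.10276936]
```

View pics/w2.png

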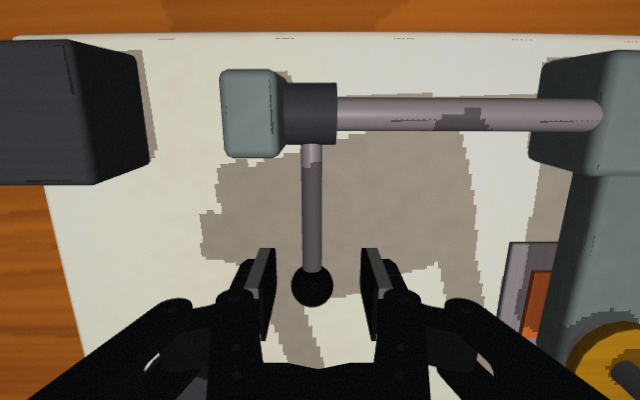

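Call:
{"name": "servo_tool", "arguments": {
  "targets": [-0.01,-0.01,0.015,0,0.3,0,0,0.015,0,0.3,0,0,0,0,1,0,0,0,0,1,0,0,0,0,1,0,0,0,0,1],
  "newtons": 35
}}

```text
clock: 3.7
ee_pos: [605.3, 213.6, 43.3]
tool_rot: [-0.001, 1.0, -0.017, -0.0]
contact_force: [-0.3, 5.2, 0.2]
opening: 0.183
grip_force: 34.1
```

Call:
{"name": "servo_tool", "arguments": {
  "targets": [0.004,-0.002,-0.067,0,1,0.0115,-0.002,-0.066,0,1,0.019,-0.002,-0.064,0,1,0.026,-0.002,-0.062,0,1,0.033,0,-0.058,0,1,0.0396,0,-0.054,0,1,0.0457,0,-0.049,0,1,0.051,0,-0.044,0,1]
}}

```text
clock: 4.37
ee_pos: [631.6, 212.7, 98.5]
tool_rot: [0.0, 1.0, -0.017, -0.002]
contact_force: [-3.8, 4.7, -3.7]
opening: 0.185
grip_force: 34.1
```

Call:
{"name": "servo_tool", "arguments": {
  "targets": [0.01,0,-0.01,0,1,0,0,0,0,1,0,0,0,0,1]
}}

```text
clock: 4.62
ee_pos: [634.5, 212.6, 100.6]
tool_rot: [-0.0, 1.0, -0.017, 0.0]
contact_force: [-0.8, 4.3, -0.1]
opening: 0.183
grip_force: 34.4
```

Call:
{"name": "servo_tool", "arguments": {
  "targets": [0,0,0,0,0.3,0,0,0,0,0,0,0,0,0,0,0,0,-0.1,0,0,0,0,-0.2,0,0,0,0,-0.2,0,-0.5,-0.15,-0.08,-0.1,0,-1,-0.25,-0.14,0,0,-1]
}}

```text
clock: 5.28
ee_pos: [591.3, 238.7, 177.9]
tool_rot: [-0.001, 1.0, -0.02, 0.006]
contact_force: [-1.0, 0.7, -1.0]
opening: 0.902
grip_force: 0.0
```

Call:
{"name": "servo_tool", "arguments": {
  "targets": [-0.25,-0.14,0,0,-1,-0.15,-0.1,0,0,-1,-0.1,-0.05,0,0,-1,0,0,0,0,-1,0,0,0,0,-1,0,0,0,0,-1]
}}

```text
clock: 5.78
ee_pos: [529.6, 276.4, 172.3]
tool_rot: [0.0, 1.0, -0.018, 0.001]
contact_force: [-0.8, 0.3, -0.1]
opening: 0.999
grip_force: 0.0
```

```bash
cat >> h.py <<'E'
def rect(n,im,T,c,z,half=60,s=4):
    """top-down rectified patch at height z: world +x up, +y left, s px/mm"""
    N=int(2*half*s); v,u=np.mgrid[0:N,0:N]; X=c[0]+half-v/s; Y=c[1]+half-u/s
    i,E=cam2w(n,T); M=np.linalg.inv(E)
    p=np.stack([X,Y,np.full(X.shape,float(z)),np.ones(X.shape)],0).reshape(4,-1); q=M@p
    a=q[:2]/q[2]; a=a*(1+i['k1']*(a**2).sum(0))
    m=lambda k,f,o:(a[k]*f+o).reshape(N,N).astype(np.float32)
    return cv2.remap(im,m(0,i['fx'],i['cx']),m(1,i['fy'],i['cy']),cv2.INTER_CUBIC)
E
python3 - <<'E'
from h import *
go(530,278,160,-2)
im,T=snap('wrist','w3')
c=(530,279); r=rect('wrist',im,T,c,65,60,4); r2=rect('wrist',im,T,c,42,60,4)
h=rect('wrist',im,T,(566,84),128,60,4)
h2=rect('wrist',im,T,(566,84),83,60,4)
cv2.imwrite('pics/r3.png',cv2.resize(np.vstack([np.hstack([r,r2]),np.hstack([h,h2])]),(600,600)))
E
```

```text
at [529.6 276.4 172.3] yaw -2.0 shift u [ 0.002 -0.013  0.103] spin u -0.0002 (-0.0 deg) j6 1.99
```

View pics/r3.png

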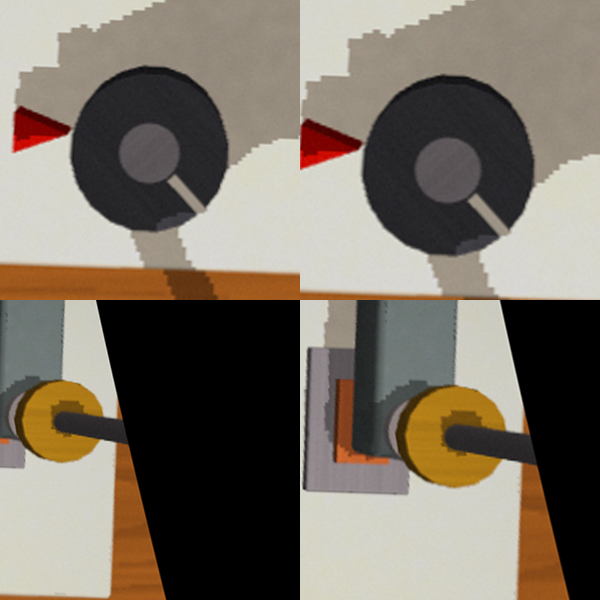

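Call:
{"name": "servo_tool", "arguments": {
  "targets": [0,-0.025,0,0,-1,0,0,0.038,-0.038,-1,0,0,0.038,-0.038,-1,0,0,0.038,-0.038,-1,0,0,0.038,-0.038,-1,0,0,0.038,-0.038,-1,0,0,0.038,-0.038,-1,0,0,0.038,-0.038,-1]
}}

```text
clock: 6.5
ee_pos: [529.4, 279.7, 139.4]
tool_rot: [0.0, 0.92, 0.392, -0.0]
contact_force: [0.4, -0.1, 0.2]
opening: 1.0
grip_force: 0.0
```

Call:
{"name": "servo_tool", "arguments": {
  "targets": [0,0,0.038,-0.038,-1,0,0,0.038,-0.038,-1,0,0,0.038,-0.038,-1,0,0,0.038,-0.038,-1,0,0,0.038,-0.038,-1,0,0,0.038,-0.038,-1,0,0,0.038,-0.038,-1,0,0,0.038,-0.038,-1]
}}

```text
clock: 7.17
ee_pos: [529.4, 279.7, 103.0]
tool_rot: [0.0, 0.637, 0.771, -0.0]
contact_force: [1.0, -0.3, 0.1]
opening: 0.999
grip_force: 0.0
```

Call:
{"name": "servo_tool", "arguments": {
  "targets": [0,0,0.038,-0.038,-1,0,0,0.038,-0.038,-1,0,0,0.038,-0.038,-1,0,0,0.038,-0.038,-1,0,0,0,0,-1,0,0,0,0,-1]
}}

```text
clock: 7.67
ee_pos: [528.9, 279.7, 84.7]
tool_rot: [-0.0, 0.44, 0.898, -0.0]
contact_force: [-0.1, -0.4, 0.1]
opening: 1.003
grip_force: 0.0
```

```bash
python3 - <<'E'
from h import *
go(529.2,279.4,48,128)
E
```

```text
at [528.9 279.7  84.7] yaw 127.8 shift u [-0.004  0.     0.306] spin u -0.0014 (-0.2 deg) j6 -0.27
```

Call:
{"name": "servo_tool", "arguments": {
  "targets": [0,0,0.06,0,-1,0,0,0.06,0,-1,0,0,0.06,0,-1,0,0,0.06,0,-1,0,0,0.045,0,-1,0,0,0.02,0,-1,0,0,0,0,-1,0,0,0,0,0],
  "newtons": 30
}}

```text
clock: 8.33
ee_pos: [528.6, 280.2, 48.7]
tool_rot: [0.0, 0.439, 0.899, -0.0]
contact_force: [0.7, -0.4, 0.0]
opening: 0.883
grip_force: 0.0
```

Call:
{"name": "servo_tool", "arguments": {
  "targets": [0,0,0,0,0,0,0,0,0,0,0,0,0,0,1,0,0,0,0,1]
}}

```text
clock: 8.67
ee_pos: [528.7, 280.3, 49.7]
tool_rot: [0.0, 0.439, 0.899, 0.0]
contact_force: [-2.1, -1.0, 4.4]
opening: 0.734
grip_force: 34.2
```

Call:
{"name": "servo_tool", "arguments": {
  "targets": [0,0,0,0.0378,1,0,0,0,0.0378,1,0,0,0,0.0378,1,0,0,0,0.0378,1,0,0,0,0.0378,1,0,0,0,0.0378,1,0,0,0,0.0378,1,0,0,0,0.0378,1]
}}

```text
clock: 9.33
ee_pos: [529.5, 280.4, 49.7]
tool_rot: [0.0, 0.803, 0.596, 0.001]
contact_force: [1.1, -1.1, 3.4]
opening: 0.73
grip_force: 34.2
```

Call:
{"name": "servo_tool", "arguments": {
  "targets": [0,0,0,0.0378,1,0,0,0,0.0378,1,0,0,0,0.0378,1,0,0,0,0.0378,1,0,0,0,0.0378,1,0,0,0,0.0378,1,0,0,0,0.0378,1,0,0,0,0.0378,1]
}}

```text
clock: 10.0
ee_pos: [530.0, 279.9, 49.7]
tool_rot: [0.0, 0.987, 0.163, 0.002]
contact_force: [1.6, -2.3, 1.6]
opening: 0.734
grip_force: 34.2
```

Call:
{"name": "servo_tool", "arguments": {
  "targets": [0,0,0,0.0378,1,0,0,0,0.0378,1,0,0,0,0.0378,1,0,0,0,0.0378,1,0,0,0,0,1,0,0,0,0,1,0,0,0,0,1]
}}

```text
clock: 10.58
ee_pos: [530.0, 279.5, 49.7]
tool_rot: [0.0, 0.998, -0.07, 0.002]
contact_force: [3.0, -4.1, 4.0]
opening: 0.732
grip_force: 34.3
```

Call:
{"name": "servo_tool", "arguments": {
  "targets": [0,0,0,0,0,0,0,0,0,-1,0,0,0,0,-1,0,0,-0.1,0,-1,0,0,-0.2,0,-1,0,0,-0.25,0,-1,0,0,-0.25,0,-1,0,0,-0.2,0,-1]
}}

```text
clock: 11.25
ee_pos: [528.5, 281.0, 171.9]
tool_rot: [-0.001, 0.998, -0.07, 0.001]
contact_force: [0.7, 0.1, 0.9]
opening: 0.998
grip_force: 0.0
```

Call:
{"name": "servo_tool", "arguments": {
  "targets": [0,0,0,0,-1,0,0,0,0,-1,0,0,0,0,-1]
}}

```text
clock: 11.5
ee_pos: [527.9, 280.4, 168.2]
tool_rot: [0.0, 0.998, -0.07, -0.001]
contact_force: [-0.1, 0.4, -0.3]
opening: 1.001
grip_force: 0.0
```

```bash
python3 - <<'E'
from h import *
go(529.2,279.4,48,-8)
im,T=snap('wrist','w4')
c=(529.2,279.4); r=rect('wrist',im,T,c,65,60,4); r2=rect('wrist',im,T,c,42,60,4)
cv2.imwrite('pics/r4.png',cv2.resize(np.hstack([r,r2]),(800,400)))
E
```

```text
at [527.9 280.4 168.2] yaw -8.1 shift u [0.013 0.007 1.002] spin u -0.0003 (-0.1 deg) j6 2.10
```

View pics/r4.png

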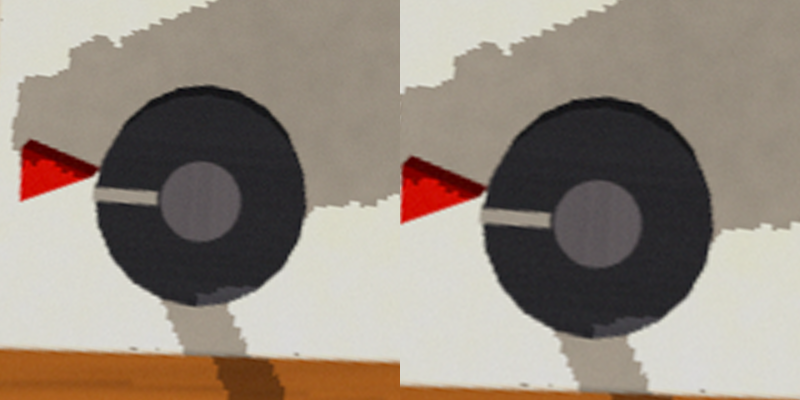

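Call:
{"name": "servo_tool", "arguments": {
  "targets": [0.02,0.1,-0.1,0,-1,0.046,0.25,-0.15,0,-1,0.046,0.3,-0.15,0,-1,0.052,0.3,-0.15,0,-1,0.052,0.3,-0.15,0,-1,0.052,0.3,-0.1,0,-1,0.052,0.3,-0.05,0,-1,0.052,0.3,-0.05,0,-1]
}}

```text
clock: 12.22
ee_pos: [535.7, 16.1, 277.5]
tool_rot: [0.0, 0.997, -0.071, -0.0]
contact_force: [1.0, -0.3, 0.9]
opening: 0.998
grip_force: 0.0
```

Call:
{"name": "servo_tool", "arguments": {
  "targets": [0.052,0.3,0,0,-1,0.052,0.3,0,0,-1,0.052,0.3,0,0,-1,0.052,0.3,0,0,-1,0.052,0.3,0,0,-1,0.05,0.3,0,0,-1,0.05,0.3,0,0,-1,0.05,0.2,0,0,-1]
}}

```text
clock: 12.88
ee_pos: [544.5, -265.5, 275.9]
tool_rot: [0.0, 0.997, -0.072, -0.001]
contact_force: [0.4, 0.9, 0.4]
opening: 0.997
grip_force: 0.0
```

Call:
{"name": "servo_tool", "arguments": {
  "targets": [0.02,0.1,0,0,-1,0,0,0,0,-1,0,0,0,0,-1,0,0,0,0,-1]
}}

```text
clock: 13.22
ee_pos: [546.9, -272.4, 276.9]
tool_rot: [-0.001, 0.998, -0.07, -0.0]
contact_force: [-0.9, 0.4, -0.1]
opening: 0.999
grip_force: 0.0
```

```bash
cat >> h.py <<'E'
def dmask(s,ang,front=1.):
    """disc template, s px/mm, slot direction world angle ang (deg); patch: +x up,+y left"""
    N=int(68*s)|1; v,u=np.mgrid[0:N,0:N]; X=(N//2-v)/s; Y=(N//2-u)/s; a=np.radians(ang)
    x=X*np.cos(a)+Y*np.sin(a); y=-X*np.sin(a)+Y*np.cos(a)
    m=(np.hypot(x,y)<28)&(abs(y)<27)&~((x>-7)&(abs(y)<7)); w=np.hypot(x,y)<33
    return m,w
def fit(im,T,c,kind,z,half=60,s=3,n='wrist',angs=None):
    r=rect(n,im,T,c,z,half,s); hsv=cv2.cvtColor(r,cv2.COLOR_BGR2HSV)
    if kind=='brass': b=((hsv[...,0]>14)&(hsv[...,0]<32)&(hsv[...,1]>120)&(hsv[...,2]>60))
    else: b=((hsv[...,1]<60)&(hsv[...,2]>STEEL))
    b=b.astype(np.float32); best=(-9,)
    def scan(A):
        nonlocal best
        for a in A:
            m,w=dmask(s,a); t=np.where(m,1/m.sum(),np.where(w,-1/(w&~m).sum(),0)).astype(np.float32)
            q=cv2.filter2D(b,-1,t); _,mx,_,l=cv2.minMaxLoc(q)
            if mx>best[0]: best=(mx,a,c[0]+half-l[1]/s,c[1]+half-l[0]/s)
    scan(range(0,360,10) if angs is None else angs); a0=best[1]; scan(np.arange(a0-9,a0+9.5,1))
    return np.round(best,2),r,b
STEEL=140
E
python3 - <<'E'
from h import *
go(545,-240,280,-8)
im,T=snap('wrist','w5')
for k,c in(('brass',(574,-156)),('brass',(572,-325)),('steel',(447,-166)),('steel',(441,-306))):
    q,r,b=fit(im,T,c,k,9); print(k,q,b.mean())
cv2.imwrite('pics/r5.png',rect('wrist',im,T,(510,-240),9,125,3.1))
E
```

```text
at [ 546.9 -272.4  276.9] yaw -8.0 shift u [-0.053 -0.265 -0.026] spin u -0.0001 (-0.0 deg) j6 1.16
brass [   0.91   68.    574.   -156.33] 0.14572531
brass [   0.96  168.    572.33 -324.33] 0.14343365
steel [ 4.10e-01  6.50e+01  4.94e+02 -2.22e+02] 0.43546295
steel [ 3.80e-01  7.00e+01  4.14e+02 -2.80e+02] 0.7233025
```

```bash
python3 -c "
import cv2;i=cv2.imread('pics/r5.png');print(i.shape);cv2.imwrite('pics/r5.png',cv2.resize(i,(600,600)))"
```

```text
(775, 775, 3)
```

View pics/r5.png

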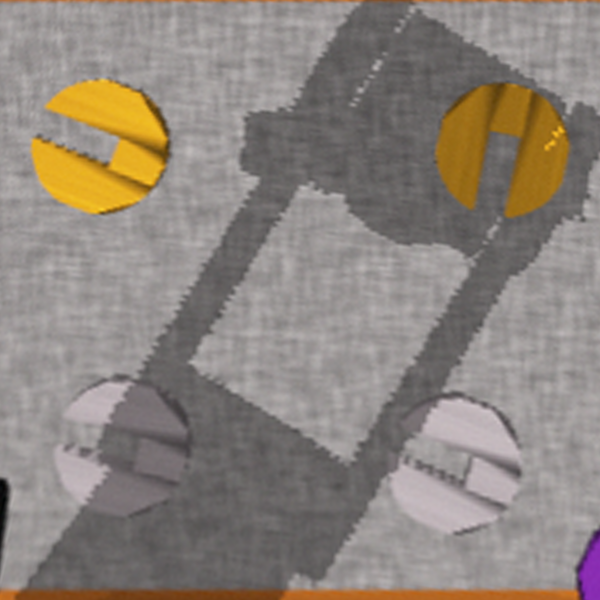

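Call:
{"name": "servo_tool", "arguments": {
  "targets": [0.018,-0.15,0.1,0,-0.5,0.018,-0.21,0.15,0,-0.5,0.018,-0.21,0.15,0,-0.5,0.018,-0.21,0.15,0,-0.5,0.018,-0.21,0.15,0,-0.5,0,0,0.07,-0.0384,-0.5,0,0,0.07,-0.0384,-0.5,0,0,0.07,-0.0384,-0.5]
}}

```text
clock: 13.93
ee_pos: [574.3, -154.9, 167.5]
tool_rot: [-0.0, 0.993, 0.115, 0.0]
contact_force: [-0.2, -0.7, 0.4]
opening: 0.75
grip_force: 0.0
```

Call:
{"name": "servo_tool", "arguments": {
  "targets": [0,0,0.07,-0.0384,-0.5,0,0,0.07,-0.0384,-0.5,0,0,0.07,-0.0384,-0.5,0,0,0.07,-0.0384,-0.5,0,0,0.07,-0.0384,-0.5,0,0,0.07,-0.0384,-0.5,0,0,0.05,-0.0384,-0.5,0,0,0.02,-0.0384,-0.5]
}}

```text
clock: 14.6
ee_pos: [573.7, -155.6, 108.1]
tool_rot: [-0.001, 0.827, 0.562, -0.0]
contact_force: [-0.3, -0.5, 1.3]
opening: 0.747
grip_force: 0.0
```

Call:
{"name": "servo_tool", "arguments": {
  "targets": [0,0,0,0,-0.5,0,0,0,0,-0.5,0,0,0,0,-0.5]
}}

```text
clock: 14.85
ee_pos: [574.6, -156.9, 109.6]
tool_rot: [0.0, 0.83, 0.558, 0.0]
contact_force: [-0.7, -0.1, -0.5]
opening: 0.747
grip_force: 0.0
```

```bash
python3 - <<'E'
from h import *
im,T=snap('wrist','w6')
for z in (8,9):
  q,r,b=fit(im,T,(574,-156),'brass',z,half=45,s=4);print(q)
go(q[2],q[3],20,q[1])
print(env.read_state()['opening'])
E
```

```text
[   0.95   68.    573.75 -155.25]
[   0.95   68.    574.   -154.75]
at [ 574.7 -157.2  109.6] yaw 67.9 shift u [ 0.017 -0.014  0.747] spin u -0.0007 (-0.1 deg) j6 0.02
0.74781799257113
```

View pics/w6.png

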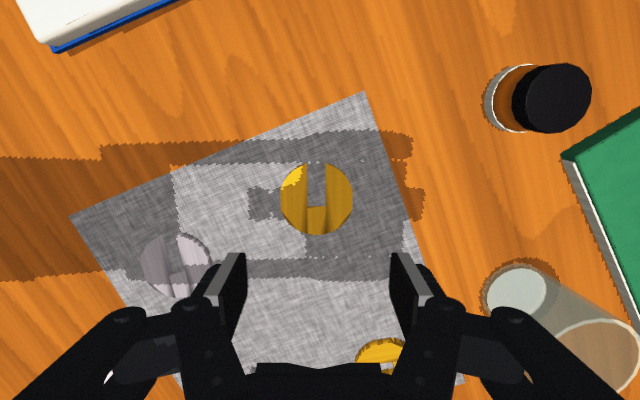

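Call:
{"name": "servo_tool", "arguments": {
  "targets": [0.009,-0.007,0.1,0,-0.5,0.009,-0.007,0.2,0,-0.5,0,0,0.2,0,-0.5,0,0,0.15,0,-0.5,0,0,0.1,0,-0.5,0,0,0.07,0,-0.5,0,0,0,0,-0.5,0,0,0,0,-0.5]
}}

```text
clock: 15.57
ee_pos: [573.8, -155.2, 10.5]
tool_rot: [0.0, 0.829, 0.559, 0.0]
contact_force: [0.3, 0.1, 0.5]
opening: 0.746
grip_force: 0.0
```

Call:
{"name": "servo_tool", "arguments": {
  "targets": [0,0,0.015,0,-0.5,0,0,0.015,0,-0.5,0,0,0,0,-0.5]
}}

```text
clock: 15.82
ee_pos: [574.2, -155.4, 7.7]
tool_rot: [0.001, 0.829, 0.559, 0.0]
contact_force: [0.2, -0.1, -0.3]
opening: 0.75
grip_force: 0.0
```

Call:
{"name": "servo_tool", "arguments": {
  "targets": [0,0,0.015,0,-0.5,0,0,0.015,0,-0.5,0,0,0,0,-0.5]
}}

```text
clock: 16.07
ee_pos: [573.4, -155.1, 3.0]
tool_rot: [-0.0, 0.829, 0.559, -0.0]
contact_force: [0.4, 0.7, -0.4]
opening: 0.752
grip_force: 0.0
```

Call:
{"name": "servo_tool", "arguments": {
  "targets": [0,0,0.012,0,-0.5,0,0,0.012,0,-0.5,0,0,0,0,-0.5]
}}

```text
clock: 16.32
ee_pos: [573.3, -155.1, -0.1]
tool_rot: [-0.0, 0.829, 0.559, -0.0]
contact_force: [-0.3, 0.2, -0.1]
opening: 0.752
grip_force: 0.0
```

Call:
{"name": "servo_tool", "arguments": {
  "targets": [0,0,0.012,0,-0.5,0,0,0.012,0,-0.5,0,0,0,0,-0.5]
}}

```text
clock: 16.57
ee_pos: [573.4, -155.1, -3.0]
tool_rot: [-0.0, 0.829, 0.559, -0.0]
contact_force: [0.8, -0.6, 0.0]
opening: 0.748
grip_force: 0.0
```

Call:
{"name": "servo_tool", "arguments": {
  "targets": [0,0,0.012,0,-0.5,0,0,0.006,0,-0.5,0,0,0,0,-0.5]
}}

```text
clock: 16.82
ee_pos: [573.4, -155.1, -5.0]
tool_rot: [-0.0, 0.829, 0.559, -0.0]
contact_force: [0.4, 0.5, 0.7]
opening: 0.75
grip_force: 0.0
```

Call:
{"name": "servo_tool", "arguments": {
  "targets": [0,0,0.012,0,-0.5,0,0,0.006,0,-0.5,0,0,0,0,-0.5]
}}

```text
clock: 17.07
ee_pos: [573.9, -155.3, -6.0]
tool_rot: [0.0, 0.829, 0.559, 0.0]
contact_force: [-0.3, -0.5, 5.4]
opening: 0.747
grip_force: 2.3
```

Call:
{"name": "servo_tool", "arguments": {
  "targets": [0,0,-0.02,0,-0.5,0,0,-0.02,0,-0.5,0,0,0,0,0.5,0,0,0,0,0.5,0,0,0,0,1,0,0,0,0,1,0,0,0,0,1],
  "newtons": 70
}}

```text
clock: 17.65
ee_pos: [574.3, -155.4, -0.9]
tool_rot: [0.001, 0.829, 0.559, 0.001]
contact_force: [-1.2, -0.1, 4.9]
opening: 0.594
grip_force: 72.5
```

Call:
{"name": "servo_tool", "arguments": {
  "targets": [0,0,-0.03,0,1,0,0,-0.08,0,1,0,0,-0.15,0,1,0,0,-0.25,0,1,0,0,-0.25,0,1,0,0,-0.25,-0.037,1,0,0,-0.15,-0.037,1,0,0,-0.05,-0.037,1]
}}

```text
clock: 18.32
ee_pos: [575.5, -155.8, 148.3]
tool_rot: [0.004, 0.718, 0.696, 0.002]
contact_force: [0.3, -1.5, -0.8]
opening: 0.596
grip_force: 73.1
```

Call:
{"name": "servo_tool", "arguments": {
  "targets": [0,0,0,0,1,0.1,0,0,0,1,0.2,0,0,0,1,0.25,0,0,0,1,0.25,0,0,0,1,0.2,0,0,0,1,0.1,0,0,0,1,0.05,0,0,0,1]
}}

```text
clock: 18.98
ee_pos: [577.6, -14.8, 141.4]
tool_rot: [-0.001, 0.719, 0.695, -0.001]
contact_force: [-0.1, -0.7, -1.5]
opening: 0.603
grip_force: 73.1
```

Call:
{"name": "servo_tool", "arguments": {
  "targets": [0,0,0,0,1,0,0,0,0,1,0,0,0,0,1]
}}

```text
clock: 19.23
ee_pos: [578.5, -18.4, 142.8]
tool_rot: [0.0, 0.721, 0.693, -0.0]
contact_force: [-0.1, 0.8, -1.5]
opening: 0.596
grip_force: 73.1
```

```bash
python3 - <<'E'
from h import *
go(572.6,-5,135,88)
im,T=snap('wrist','w7')
s=env.read_state();print(s['opening'],s['grip_force'])
E
```

```text
at [578.5 -18.4 142.8] yaw 87.8 shift u [ 0.11  -0.054  0.065] spin u -0.0011 (-0.2 deg) j6 -0.09
0.5980332007421902 73.11028361320496
```

View pics/w7.png

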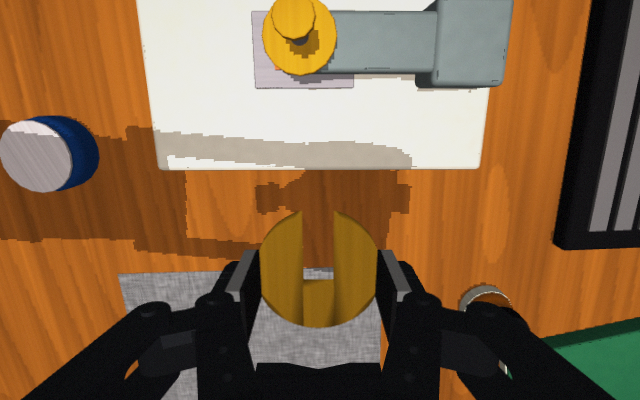

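```bash
python3 - <<'E'
from h import *
T=np.load('pics/w7.npy'); P=lambda u,v,z:px2w('wrist',u,v,z,T).round(1)
print('head',P(294,17,136),'foot',P(300,36,91), 'foot l/r',P(263,36,91),P(337,36,91))
for dz in(5,9,13):
    print(dz,'disc l/r',P(260,268,142.8+dz),P(379,268,142.8+dz),'front/back',P(319,210,142.8+dz),P(319,327,142.8+dz),'slot',P(302,225,142.8+dz),P(334,225,142.8+dz))
im=cv2.imread('pics/w7.png')
hsv=cv2.cvtColor(im,cv2.COLOR_BGR2HSV); b=(hsv[...,0]>14)&(hsv[...,0]<32)&(hsv[...,1]>120)
for zt in (136,):
    r=rect('wrist',im,T,(573,85),zt,40,6); 
r=rect('wrist',im,T,(573,85),91,40,5); h=cv2.cvtColor(r,cv2.COLOR_BGR2HSV); m=((h[...,0]>18)&(h[...,0]<32)&(h[...,1]>150)).astype(np.uint8)
ys,xs=np.nonzero(m); print('foot x range',573+40-ys.min()/5,573+40-ys.max()/5,'y',85+40-xs.min()/5,85+40-xs.max()/5)
E
```

```text
head [572.8  86.7 136. ] foot [572.9  87.1  91. ] foot l/r [553.5  87.9  91. ] [592.3  86.4  91. ]
5 disc l/r [552.2 -17.  147.8] [605.9 -19.1 147.8] front/back [579.8   9.5 147.8] [577.6 -49.5 147.8] slot [572.2   3.  147.8] [586.1   2.4 147.8]
9 disc l/r [553.  -14.9 151.8] [605.2 -16.9 151.8] front/back [579.9  10.8 151.8] [577.7 -46.5 151.8] slot [572.5   4.5 151.8] [585.9   3.9 151.8]
13 disc l/r [553.8 -12.9 155.8] [604.4 -14.8 155.8] front/back [579.9  12.2 155.8] [577.8 -43.5 155.8] slot [572.7   6.  155.8] [585.8   5.5 155.8]
foot x range 592.0 552.8 y 105.0 67.6
```

Call:
{"name": "servo_tool", "arguments": {
  "targets": [0,-0.04,0.05,0,1,0,-0.042,0.1,0,1,0,0,0.12,0,1,0,0,0.1,0,1,0,0,0.036,0,1,0.05,0,0,0,1,0.1,0,0,0,1,0.1,0,0,0,1]
}}

```text
clock: 19.95
ee_pos: [570.6, 13.9, 95.3]
tool_rot: [0.0, 0.72, 0.694, 0.001]
contact_force: [-0.3, 0.6, -1.9]
opening: 0.601
grip_force: 73.1
```

Call:
{"name": "servo_tool", "arguments": {
  "targets": [0.05,0,0,0,1,0,0,0,0,1,0,0,0,0,1,0,0,0,0,1]
}}

```text
clock: 20.28
ee_pos: [570.3, 19.3, 94.8]
tool_rot: [0.0, 0.72, 0.694, 0.0]
contact_force: [-0.1, -0.5, -1.1]
opening: 0.595
grip_force: 73.1
```

```bash
python3 - <<'E'
from h import *
go(572.7,87,94,87.8)
E
```

```text
at [570.3  19.3  94.8] yaw 88.0 shift u [ 0.565 -0.     0.006] spin u 0.0008 (0.2 deg) j6 -0.03
```

Call:
{"name": "servo_tool", "arguments": {
  "targets": [0.06,0,0,0,1,0.09,0,0,0,1,0.09,0,0,0,1,0.08,0,0,0,1,0.06,0,0,0,1,0,0,0,0,1]
}}

```text
clock: 20.78
ee_pos: [571.7, 66.7, 94.3]
tool_rot: [-0.0, 0.719, 0.695, 0.0]
contact_force: [-0.4, -0.3, -2.0]
opening: 0.598
grip_force: 73.1
```

Call:
{"name": "servo_tool", "arguments": {
  "targets": [0.06,0,0,0,1,0.06,0,0,0,1,0.04,0,0,0,1,0.02,0,0,0,1,0,0,0,0,1,0,0,0,0,1]
}}

```text
clock: 21.28
ee_pos: [572.6, 86.2, 94.4]
tool_rot: [0.0, 0.72, 0.694, -0.0]
contact_force: [-0.8, -0.7, -0.8]
opening: 0.596
grip_force: 73.1
```

Inserted without resistance. Lower to contact.

Call:
{"name": "servo_tool", "arguments": {
  "targets": [0.007,0,0.012,0,1,0,0,0.012,0,1,0,0,0,0,1]
}}

```text
clock: 21.53
ee_pos: [572.3, 86.8, 91.0]
tool_rot: [-0.0, 0.72, 0.694, -0.0]
contact_force: [0.1, 0.5, -1.2]
opening: 0.594
grip_force: 73.1
```

Call:
{"name": "servo_tool", "arguments": {
  "targets": [0,0,0.008,0,1,0,0,0.004,0,1,0,0,0,0,1]
}}

```text
clock: 21.78
ee_pos: [572.5, 86.9, 89.9]
tool_rot: [-0.0, 0.72, 0.694, -0.0]
contact_force: [-0.6, -0.0, -1.8]
opening: 0.603
grip_force: 73.1
```

Call:
{"name": "servo_tool", "arguments": {
  "targets": [0,0,0.008,0,1,0,0,0.004,0,1,0,0,0,0,1]
}}

```text
clock: 22.03
ee_pos: [572.7, 87.0, 89.7]
tool_rot: [0.0, 0.72, 0.694, 0.0]
contact_force: [-2.5, -1.0, 4.1]
opening: 0.595
grip_force: 73.8
```

Call:
{"name": "servo_tool", "arguments": {
  "targets": [0,0,-0.008,0,0,0,0,0,0,-0.3,0,0,0,0,-0.6,0,0,0,0,-0.6,0,0,-0.1,0,-0.6,0,0,-0.2,0,-0.6,0,0,-0.3,0,-0.6,0,0,-0.3,0,-0.6]
}}

```text
clock: 22.7
ee_pos: [571.8, 87.0, 198.3]
tool_rot: [-0.001, 0.72, 0.694, -0.001]
contact_force: [1.6, 0.8, 0.7]
opening: 0.805
grip_force: 0.0
```

Call:
{"name": "servo_tool", "arguments": {
  "targets": [-0.1,0,-0.3,0,-0.6,-0.1,0,-0.1,0,-0.6,-0.05,0,0,0,-0.6,0,0,0,0,-0.6,0,0,0,0,-0.6]
}}

```text
clock: 23.12
ee_pos: [570.7, 56.8, 243.5]
tool_rot: [-0.001, 0.72, 0.694, -0.001]
contact_force: [0.7, -1.1, -0.4]
opening: 0.799
grip_force: 0.0
```

```bash
python3 - <<'E'
from h import *
im,T=snap('wrist','w8')
for k,z in(('brass',99),):
  q,r,b=fit(im,T,(572.7,87),k,z,half=45,s=4);print(q)
cv2.imwrite('pics/r8.png',r)
for n,c in(('w8',(572,-325)),):
  q,r,b=fit(im,T,c,'brass',9);print(q)
q,r,b=fit(cams.camera('top'),None,(572,-325),'brass',8,n='top');print(q)
go(572.3,-324.3,110,168)
E
```

```text
[  0.72  88.   572.7   87.  ]
[   0.    0.  632. -265.]
[   0.93  167.    573.   -323.67]
at [570.4  57.4 242.7] yaw 87.9 shift u [-3.178  0.137  1.105] spin u -0.4449 (-80.1 deg) j6 0.04
```

Call:
{"name": "servo_tool", "arguments": {
  "targets": [-0.1,0.01,0,0,-0.5,-0.25,0.011,0,0,-0.5,-0.3,0.011,0,0,-0.5,-0.3,0.011,0,0,-0.5,-0.3,0.011,0,0,-0.5,-0.3,0.011,0,0,-0.5,-0.3,0.011,0,0,-0.5,-0.3,0.011,0,0,-0.5]
}}

```text
clock: 23.88
ee_pos: [571.7, -203.1, 244.2]
tool_rot: [-0.001, 0.72, 0.694, -0.001]
contact_force: [0.5, -0.2, 0.0]
opening: 0.75
grip_force: 0.0
```

Call:
{"name": "servo_tool", "arguments": {
  "targets": [-0.3,0.011,0,0,-0.5,-0.3,0.011,0,0,-0.5,-0.25,0.011,0,0,-0.5,-0.178,0.016,0,0,-0.5,0,0,0.09,-0.0371,-0.5,0,0,0.1,-0.0371,-0.5,0,0,0.1,-0.0371,-0.5,0,0,0.1,-0.0371,-0.5]
}}

```text
clock: 24.55
ee_pos: [573.1, -325.2, 196.6]
tool_rot: [-0.001, 0.538, 0.843, -0.0]
contact_force: [-0.2, 0.9, 0.0]
opening: 0.752
grip_force: 0.0
```

Call:
{"name": "servo_tool", "arguments": {
  "targets": [0,0,0.1,-0.0371,-0.5,0,0,0.1,-0.0371,-0.5,0,0,0.1,-0.0371,-0.5,0,0,0.1,-0.0371,-0.5,0,0,0.1,-0.0371,-0.5,0,0,0.1,-0.0371,-0.5,0,0,0.08,-0.0371,-0.5,0,0,0.03,-0.0371,-0.5]
}}

```text
clock: 25.22
ee_pos: [572.2, -324.1, 109.7]
tool_rot: [-0.003, 0.101, 0.995, 0.001]
contact_force: [-0.1, -0.0, 0.0]
opening: 0.749
grip_force: 0.0
```

Call:
{"name": "servo_tool", "arguments": {
  "targets": [0,0,0,0,-0.5,0,0,0,0,-0.5,0,0,0,0,-0.5]
}}

```text
clock: 25.47
ee_pos: [573.8, -324.8, 113.5]
tool_rot: [-0.0, 0.105, 0.994, -0.0]
contact_force: [0.4, -0.1, -0.2]
opening: 0.749
grip_force: 0.0
```

```bash
python3 - <<'E'
from h import *
im,T=snap('wrist','w9')
q,r,b=fit(im,T,(572,-324),'brass',9,half=45,s=4);print(q)
go(q[2],q[3],2,q[1])
E
```

```text
[   0.95  168.    571.5  -324.5 ]
at [ 574.  -324.9  113.9] yaw 167.9 shift u [ 0.021 -0.001  0.933] spin u -0.0004 (-0.1 deg) j6 -1.96
```

Call:
{"name": "servo_tool", "arguments": {
  "targets": [0.01,0,0.15,0,-0.5,0.011,0,0.22,0,-0.5,0,0,0.22,0,-0.5,0,0,0.18,0,-0.5,0,0,0.1,0,-0.5,0,0,0.05,0,-0.5,0,0,0.021,0,-0.5,0,0,0,0,-0.5]
}}

```text
clock: 26.18
ee_pos: [571.9, -324.5, 1.4]
tool_rot: [0.001, 0.104, 0.995, -0.0]
contact_force: [-0.4, 0.7, 0.4]
opening: 0.753
grip_force: 0.0
```

Call:
{"name": "servo_tool", "arguments": {
  "targets": [0,0,0,0,-0.5,0,0,0,0,0.5,0,0,0,0,0.5,0,0,0,0,1,0,0,0,0,1,0,0,0,0,1]
}}

```text
clock: 26.68
ee_pos: [572.8, -324.9, 4.0]
tool_rot: [0.002, 0.104, 0.995, -0.001]
contact_force: [-1.7, 0.4, 5.6]
opening: 0.565
grip_force: 71.1
```

Call:
{"name": "servo_tool", "arguments": {
  "targets": [0,0,0,0,0,0,0,0,0,-0.5,0,0,0,0,-0.5,0,0,0.013,0,-0.5,0,0,0.012,0,-0.5,0,0,0,0,-0.5,0,0,0,0,-0.5]
}}

```text
clock: 27.27
ee_pos: [571.2, -323.9, -2.9]
tool_rot: [-0.0, 0.104, 0.995, 0.0]
contact_force: [-1.0, -0.3, 0.7]
opening: 0.755
grip_force: 0.0
```

```bash
python3 - <<'E'
from h import *
im,T=snap('wrist','w10')
q,r,b=fit(im,T,(572,-324),'brass',9,half=45,s=4);print(q)
go(q[2],q[3],-2,q[1])
E
```

```text
[   0.9   169.    571.25 -325.  ]
at [ 571.3 -324.    -2.7] yaw 168.0 shift u [-0.002 -0.008 -0.006] spin u -0.0053 (-1.0 deg) j6 -1.96
```

Call:
{"name": "servo_tool", "arguments": {
  "targets": [0,0,0,0,0.3,0,0,0,0,0.3,0,0,0,0,1,0,0,0,0,1,0,0,0,0,1]
}}

```text
clock: 27.73
ee_pos: [571.8, -324.4, -1.7]
tool_rot: [0.001, 0.104, 0.995, -0.0]
contact_force: [-0.3, 0.3, 2.3]
opening: 0.599
grip_force: 73.2
```

Call:
{"name": "servo_tool", "arguments": {
  "targets": [0,0,-0.03,0,1,0,0,-0.1,0,1,0,0,-0.2,0,1,0,0,-0.25,0,1,0,0,-0.25,0,1,0,0,-0.25,-0.0278,1,0,0,-0.15,-0.0278,1,0,0,-0.05,0,1]
}}

```text
clock: 28.4
ee_pos: [573.0, -325.2, 157.1]
tool_rot: [0.004, 0.016, 1.0, -0.002]
contact_force: [0.1, -0.1, 0.3]
opening: 0.601
grip_force: 73.1
```

Call:
{"name": "servo_tool", "arguments": {
  "targets": [-0.01,0.08,0,0,1,-0.02,0.18,0,0,1,-0.04,0.28,0,0,1,-0.04,0.3,0,0,1,-0.04,0.3,0,0,1,-0.04,0.3,0,0,1,-0.04,0.3,0,0,1,-0.04,0.3,0,0,1]
}}

```text
clock: 29.07
ee_pos: [610.5, -77.7, 148.2]
tool_rot: [-0.003, 0.018, 1.0, 0.001]
contact_force: [0.8, -0.0, -1.4]
opening: 0.6
grip_force: 73.1
```

Call:
{"name": "servo_tool", "arguments": {
  "targets": [-0.05,0.3,0,0,1,-0.05,0.3,0,0,1,-0.05,0.3,0,0,1,-0.05,0.3,0,0,1,-0.04,0.25,0,0,1,-0.003,0.18,0,0,1,0,0.05,0,0,1,0,0,0,0,1]
}}

```text
clock: 29.73
ee_pos: [646.4, 122.4, 148.3]
tool_rot: [-0.003, 0.016, 1.0, -0.0]
contact_force: [-0.2, -0.5, -1.4]
opening: 0.599
grip_force: 73.1
```

Call:
{"name": "servo_tool", "arguments": {
  "targets": [0,0,0,0,1,0,0,0,0,1]
}}

```text
clock: 29.9
ee_pos: [647.5, 118.7, 150.2]
tool_rot: [-0.001, 0.018, 1.0, -0.001]
contact_force: [0.5, 0.4, -1.8]
opening: 0.596
grip_force: 73.1
```

```bash
python3 - <<'E'
from h import *
go(647.7,84.4,102,178)
im,T=snap('wrist','w11'); z=T[2,3]
q,r,b=fit(im,T,T[:2,3],'brass',z+9,half=45,s=4);print(q)
print(env.read_state()['opening'])
E
```

```text
at [647.5 118.7 150.2] yaw 177.9 shift u [-0.013 -0.285  0.402] spin u -0.0003 (-0.1 deg) j6 -1.44
[  0.85 180.   648.52 118.68]
0.5980975326313446
```

Call:
{"name": "servo_tool", "arguments": {
  "targets": [0,-0.1,0.03,0,1,0,-0.12,0.1,0,1,0,-0.05,0.12,0,1,0,-0.015,0.1,0,1,0,0,0.04,0,1,0,0,0.01,0,1,0,0,0,0,1,0,0,0,0,1]
}}

```text
clock: 30.62
ee_pos: [647.3, 86.0, 103.8]
tool_rot: [0.001, 0.017, 1.0, 0.0]
contact_force: [0.3, -0.1, -0.3]
opening: 0.601
grip_force: 73.1
```

```bash
python3 - <<'E'
from h import *
im,T=snap('wrist','w12')
go(572.7,87,102,178)
h=rect('wrist',im,T,(572.7,87),136,30,8); g=rect('wrist',im,T,(625,86),T[2,3]+10,50,6)
cv2.imwrite('pics/r12.png',np.hstack([cv2.resize(h,(400,400)),cv2.resize(g,(400,400))]))
E
```

```text
at [647.5  86.1 104.3] yaw 178.1 shift u [ 0.624 -0.013  0.018] spin u 0.0004 (0.1 deg) j6 -1.49
```

View pics/r12.png

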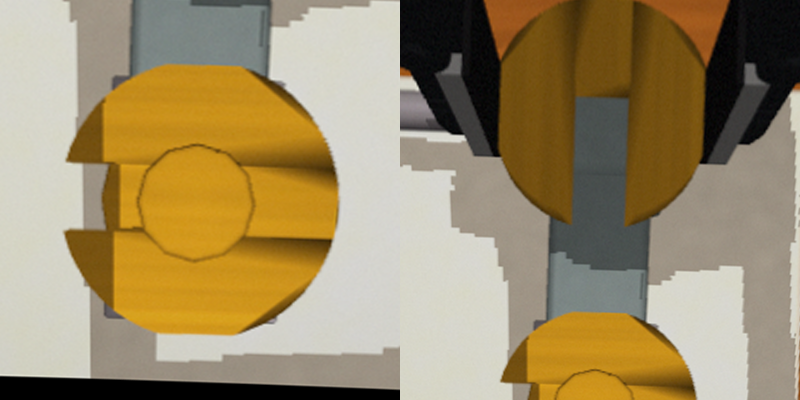

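Call:
{"name": "servo_tool", "arguments": {
  "targets": [0.06,-0.013,0.018,0,1,0.09,0,0,0,1,0.09,0,0,0,1,0.09,0,0,0,1,0.09,0,0,0,1,0.04,0,0,0,1,0,0,0,0,1]
}}

```text
clock: 31.25
ee_pos: [590.8, 86.4, 101.8]
tool_rot: [0.0, 0.017, 1.0, -0.0]
contact_force: [0.4, -0.6, -1.3]
opening: 0.597
grip_force: 73.1
```

Call:
{"name": "servo_tool", "arguments": {
  "targets": [0.06,0,0,0,1,0.06,0,0,0,1,0.03,0,0,0,1,0.014,0,0,0,1,0,0,0,0,1,0,0,0,0,1]
}}

```text
clock: 31.75
ee_pos: [572.2, 86.7, 101.2]
tool_rot: [0.0, 0.017, 1.0, -0.0]
contact_force: [-0.6, 0.0, -0.6]
opening: 0.596
grip_force: 73.1
```

Call:
{"name": "servo_tool", "arguments": {
  "targets": [0,0,0.012,0,1,0,0,0.012,0,1,0,0,0,0,1]
}}

```text
clock: 32.0
ee_pos: [572.0, 86.7, 97.6]
tool_rot: [-0.0, 0.017, 1.0, -0.0]
contact_force: [-0.1, -0.1, 0.1]
opening: 0.599
grip_force: 73.1
```

Call:
{"name": "servo_tool", "arguments": {
  "targets": [0,0,0.006,0,1,0,0,0.006,0,1,0,0,0,0,1]
}}

```text
clock: 32.25
ee_pos: [572.2, 86.7, 96.9]
tool_rot: [0.0, 0.017, 1.0, -0.0]
contact_force: [-0.9, -0.6, -0.8]
opening: 0.597
grip_force: 73.2
```

Call:
{"name": "servo_tool", "arguments": {
  "targets": [0,0,0.006,0,1,0,0,0.004,0,1,0,0,0,0,1]
}}

```text
clock: 32.5
ee_pos: [572.2, 86.7, 96.8]
tool_rot: [0.0, 0.017, 1.0, -0.0]
contact_force: [-1.8, -0.1, 5.4]
opening: 0.6
grip_force: 73.8
```

Call:
{"name": "servo_tool", "arguments": {
  "targets": [0,0,-0.008,0,0,0,0,0,0,-0.3,0,0,0,0,-0.6,0,0,0,0,-0.6,0,0,-0.1,0,-0.6,0,0,-0.2,0,-0.6,0,0,-0.3,0,-0.6,0,0,-0.3,0,-0.6]
}}

```text
clock: 33.17
ee_pos: [571.3, 86.7, 205.1]
tool_rot: [-0.001, 0.017, 1.0, -0.0]
contact_force: [1.5, 0.7, 0.7]
opening: 0.799
grip_force: 0.0
```

Call:
{"name": "servo_tool", "arguments": {
  "targets": [0,0,-0.2,0,-0.6,0.1,-0.1,-0.1,0,-0.5,0.106,-0.2,0,0,-0.5,0.106,-0.26,0,0,-0.5,0.106,-0.26,0,0,-0.5,0.106,-0.26,0,0,-0.5,0.106,-0.26,0,0,-0.5,0.106,-0.26,0,0,-0.5]
}}

```text
clock: 33.83
ee_pos: [476.5, -103.3, 241.7]
tool_rot: [0.001, 0.017, 1.0, -0.0]
contact_force: [0.4, -1.4, 0.1]
opening: 0.749
grip_force: 0.0
```

Call:
{"name": "servo_tool", "arguments": {
  "targets": [0.106,-0.25,0,0,-0.5,0.1,-0.2,0,0,-0.5,0.013,-0.09,0,0,-0.5,0,0,0.05,0.0381,-0.5,0,0,0.07,0.0381,-0.5,0,0,0.07,0.0381,-0.5,0,0,0.07,0.0381,-0.5,0,0,0.07,0.0381,-0.5]
}}

```text
clock: 34.5
ee_pos: [449.4, -165.6, 201.3]
tool_rot: [0.001, 0.314, 0.95, 0.0]
contact_force: [0.3, -0.1, -1.2]
opening: 0.751
grip_force: 0.0
```

Call:
{"name": "servo_tool", "arguments": {
  "targets": [0,0,0.07,0.0381,-0.5,0,0,0.07,0.0381,-0.5,0,0,0.07,0.0381,-0.5,0,0,0.07,0.0381,-0.5,0,0,0.07,0.0381,-0.5,0,0,0.07,0.0381,-0.5,0,0,0.07,0.0381,-0.5,0,0,0.07,0.0381,-0.5]
}}

```text
clock: 35.17
ee_pos: [449.6, -165.5, 134.1]
tool_rot: [0.0, 0.716, 0.698, 0.0]
contact_force: [1.8, -0.1, -0.1]
opening: 0.75
grip_force: 0.0
```

Call:
{"name": "servo_tool", "arguments": {
  "targets": [0,0,0.07,0.0381,-0.5,0,0,0.03,0.0381,-0.5,0,0,0,0,-0.5,0,0,0,0,-0.5,0,0,0,0,-0.5]
}}

```text
clock: 35.58
ee_pos: [449.5, -166.0, 122.6]
tool_rot: [0.001, 0.791, 0.611, 0.0]
contact_force: [0.4, -0.7, 0.4]
opening: 0.747
grip_force: 0.0
```

```bash
python3 - <<'E'
from h import *
import h
im,T=snap('wrist','w13')
go(448.7,-165.8,-2.5,75)
r=rect('wrist',im,T,(448.7,-165.8),9,45,4); hs=cv2.cvtColor(r,cv2.COLOR_BGR2HSV)
cv2.imwrite('pics/r13.png',cv2.resize(r,(500,500)))
E
```

```text
at [ 449.4 -166.   122.6] yaw 75.3 shift u [ 1.000e-03 -8.000e-03  1.042e+00] spin u 0.0018 (0.3 deg) j6 -0.22
```

View pics/r13.png

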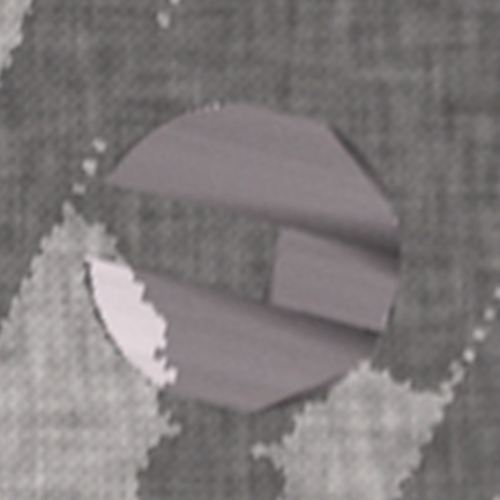

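```bash
cat >> h.py <<'E'
def fits(im,T,c,z=9,half=45,s=4,n='wrist',angs=None):
    r=rect(n,im,T,c,z,half,s).astype(np.float32); r=cv2.GaussianBlur(r,(0,0),1.5)
    f=np.clip((r[...,2]-r[...,1])/(r.sum(2)+9)*100,-3,6); best=(-9,)
    def scan(A):
        nonlocal best
        for a in A:
            m,w=dmask(s,a); t=np.where(m,1/m.sum(),np.where(w,-1/(w&~m).sum(),0)).astype(np.float32)
            q=cv2.filter2D(f,-1,t); _,mx,_,l=cv2.minMaxLoc(q)
            if mx>best[0]: best=(mx,a,c[0]+half-l[1]/s,c[1]+half-l[0]/s)
    scan(range(0,360,10) if angs is None else angs); scan(np.arange(best[1]-9,best[1]+9.5,1))
    return np.round(best,2),f
E
python3 - <<'E'
from h import *
T=np.load('pics/w13.npy'); im=cv2.imread('pics/w13.png')
q,f=fits(im,T,(448.7,-165.8)); print(q, [np.percentile(f,p).round(2) for p in(5,30,50,70,95)])
go(q[2],q[3],-2.5,q[1])
T=np.load('pics/w5.npy'); im=cv2.imread('pics/w5.png')
print(fits(im,T,(442,-305))[0])
E
```

```text
[   1.03   76.    447.7  -164.55] [np.float32(0.62), np.float32(0.89), np.float32(1.04), np.float32(1.3), np.float32(2.27)]
at [ 449.4 -166.   122.6] yaw 75.3 shift u [ 0.008 -0.018  1.042] spin u -0.0038 (-0.7 deg) j6 -0.22
[   0.83   70.    442.5  -303.75]
```

Call:
{"name": "servo_tool", "arguments": {
  "targets": [0.008,-0.018,0.15,-0.0038,-0.5,0,0,0.22,0,-0.5,0,0,0.25,0,-0.5,0,0,0.22,0,-0.5,0,0,0.12,0,-0.5,0,0,0.06,0,-0.5,0,0,0.022,0,-0.5,0,0,0,0,-0.5]
}}

```text
clock: 36.3
ee_pos: [447.4, -164.7, -2.9]
tool_rot: [0.0, 0.789, 0.615, 0.0]
contact_force: [-0.7, 0.6, 0.3]
opening: 0.749
grip_force: 0.0
```

Call:
{"name": "servo_tool", "arguments": {
  "targets": [0,0,0,0,-0.5,0,0,0,0,0.3,0,0,0,0,0.3,0,0,0,0,1,0,0,0,0,1,0,0,0,0,1]
}}

```text
clock: 36.8
ee_pos: [448.5, -165.3, -0.9]
tool_rot: [0.002, 0.789, 0.615, 0.001]
contact_force: [-1.5, 0.1, 4.8]
opening: 0.591
grip_force: 71.7
```

Call:
{"name": "servo_tool", "arguments": {
  "targets": [0,0,-0.03,0,1,0,0,-0.1,0,1,0,0,-0.2,0,1,0,0,-0.25,0,1,0,0,-0.25,0,1,0,0,-0.25,-0.033,1,0,0,-0.18,-0.033,1,0,0,-0.06,0,1]
}}

```text
clock: 37.47
ee_pos: [449.0, -165.5, 160.2]
tool_rot: [0.004, 0.72, 0.694, 0.001]
contact_force: [-0.6, -0.5, -1.3]
opening: 0.594
grip_force: 73.2
```

Call:
{"name": "servo_tool", "arguments": {
  "targets": [0.08,0.06,0,0,1,0.18,0.12,0,0,1,0.24,0.16,0,0,1,0.25,0.16,0,0,1,0.25,0.16,0,0,1,0.25,0.15,0,0,1,0.18,0.1,0,0,1,0.07,0.05,0,0,1]
}}

```text
clock: 38.13
ee_pos: [569.2, 15.1, 151.9]
tool_rot: [-0.002, 0.72, 0.694, -0.001]
contact_force: [0.6, -0.8, -1.5]
opening: 0.601
grip_force: 73.2
```

Call:
{"name": "servo_tool", "arguments": {
  "targets": [0,0,0,0,1,0,0,0,0,1,0,0,0,0,1]
}}

```text
clock: 38.38
ee_pos: [568.2, 10.0, 154.0]
tool_rot: [-0.001, 0.721, 0.692, -0.001]
contact_force: [0.9, -0.7, -1.1]
opening: 0.599
grip_force: 73.2
```

```bash
python3 - <<'E'
from h import *
go(569.9,12,110,88)
s=env.read_state();print(s['opening'],s['grip_force'],s['contact_force'])
im,T=snap('wrist','w14'); z=T[2,3]
for dz in(5,9): print(fits(im,T,T[:2,3],z+dz,angs=range(60,120,10))[0])
E
```

```text
at [568.2  10.  154. ] yaw 87.7 shift u [0.018 0.015 0.367] spin u -0.0019 (-0.3 deg) j6 -0.04
0.5992047734569387 73.16672801971436 [ 0.90416273 -0.70238028 -1.08327296]
[  1.97  90.   612.17  36.22]
[  1.83  90.   613.17  34.97]
```

Call:
{"name": "servo_tool", "arguments": {
  "targets": [0,0.015,0.05,-0.0019,1,0,0,0.1,0,1,0,0,0.12,0,1,0,0,0.07,0,1,0,0,0.027,0,1,0,0,0,0,1,0,0,0,0,1]
}}

```text
clock: 39.02
ee_pos: [570.9, 10.5, 111.0]
tool_rot: [0.0, 0.719, 0.695, -0.0]
contact_force: [-0.9, 0.3, -0.7]
opening: 0.594
grip_force: 73.2
```

```bash
python3 - <<'E'
from h import *
go(572.6,87.1,110,88)
im,T=snap('wrist','w15')
i=cams.camera_info('wrist')
cv2.imwrite('pics/c15.png',im)
# slot edges in the held disc: profile along row through the slot
g=im.astype(int)
for v in(230,240,250): print(v,[tuple(g[v,u]) for u in range(290,350,4)])
print(w2px('wrist',(572.6,87.1,136)))
E
```

```text
at [570.9  10.5 111. ] yaw 88.1 shift u [ 0.638 -0.007  0.008] spin u 0.0004 (0.1 deg) j6 -0.05
230 [(np.int64(101), np.int64(97), np.int64(105)), (np.int64(99), np.int64(96), np.int64(103)), (np.int64(102), np.int64(102), np.int64(108)), (np.int64(76), np.int64(82), np.int64(102)), (np.int64(24), np.int64(62), np.int64(112)), (np.int64(22), np.int64(61), np.int64(112)), (np.int64(23), np.int64(64), np.int64(112)), (np.int64(18), np.int64(57), np.int64(109)), (np.int64(15), np.int64(54), np.int64(103)), (np.int64(15), np.int64(58), np.int64(107)), (np.int64(22), np.int64(55), np.int64(103)), (np.int64(73), np.int64(77), np.int64(95)), (np.int64(96), np.int64(93), np.int64(101)), (np.int64(100), np.int64(98), np.int64(103)), (np.int64(104), np.int64(99), np.int64(107))]
240 [(np.int64(102), np.int64(98), np.int64(106)), (np.int64(98), np.int64(97), np.int64(103)), (np.int64(102), np.int64(99), np.int64(106)), (np.int64(71), np.int64(80), np.int64(101)), (np.int64(19), np.int64(59), np.int64(110)), (np.int64(17), np.int64(59), np.int64(109)), (np.int64(20), np.int64(64), np.int64(114))
[... 365 characters left out ...]
[(np.int64(99), np.int64(98), np.int64(103)), (np.int64(98), np.int64(95), np.int64(102)), (np.int64(96), np.int64(94), np.int64(103)), (np.int64(75), np.int64(78), np.int64(91)), (np.int64(19), np.int64(61), np.int64(111)), (np.int64(20), np.int64(63), np.int64(115)), (np.int64(18), np.int64(61), np.int64(113)), (np.int64(18), np.int64(60), np.int64(111)), (np.int64(21), np.int64(59), np.int64(106)), (np.int64(22), np.int64(61), np.int64(112)), (np.int64(22), np.int64(60), np.int64(109)), (np.int64(78), np.int64(79), np.int64(89)), (np.int64(94), np.int64(93), np.int64(99)), (np.int64(96), np.int64(93), np.int64(98)), (np.int64(100), np.int64(97), np.int64(104))]
[314.88252287  89.40767786]
```

Call:
{"name": "servo_tool", "arguments": {
  "targets": [0.06,-0.007,0.004,0,1,0.09,0,0,0,1,0.09,0,0,0,1,0.09,0,0,0,1,0.09,0,0,0,1,0.05,0,0,0,1,0,0,0,0,1]
}}

```text
clock: 39.65
ee_pos: [571.9, 69.2, 110.6]
tool_rot: [-0.0, 0.718, 0.696, 0.0]
contact_force: [-0.2, -0.0, -2.0]
opening: 0.598
grip_force: 73.2
```

Call:
{"name": "servo_tool", "arguments": {
  "targets": [0.06,0,0,0,1,0.06,0,0,0,1,0.03,0,0,0,1,0.015,0,0,0,1,0,0,0,0,1,0,0,0,0,1]
}}

```text
clock: 40.15
ee_pos: [572.6, 86.8, 110.5]
tool_rot: [0.0, 0.719, 0.695, -0.0]
contact_force: [-0.0, -0.9, -1.5]
opening: 0.594
grip_force: 73.2
```

Call:
{"name": "servo_tool", "arguments": {
  "targets": [0,0,0.012,0,1,0,0,0.01,0,1,0,0,0,0,1]
}}

```text
clock: 40.4
ee_pos: [572.4, 86.6, 107.5]
tool_rot: [-0.0, 0.719, 0.695, -0.0]
contact_force: [0.5, 0.3, -1.0]
opening: 0.591
grip_force: 73.2
```

Call:
{"name": "servo_tool", "arguments": {
  "targets": [0,0,0.006,0,1,0,0,0.006,0,1,0,0,0,0,1]
}}

```text
clock: 40.65
ee_pos: [572.5, 86.8, 106.3]
tool_rot: [-0.0, 0.719, 0.695, -0.0]
contact_force: [0.7, -0.3, -1.9]
opening: 0.6
grip_force: 73.2
```

Call:
{"name": "servo_tool", "arguments": {
  "targets": [0,0,0.006,0,1,0,0,0.004,0,1,0,0,0,0,1]
}}

```text
clock: 40.9
ee_pos: [572.8, 86.9, 105.8]
tool_rot: [0.0, 0.719, 0.695, 0.0]
contact_force: [-0.7, -0.2, -0.8]
opening: 0.594
grip_force: 73.4
```

Call:
{"name": "servo_tool", "arguments": {
  "targets": [0,0,0.008,0,1,0,0,0,0,1]
}}

```text
clock: 41.07
ee_pos: [572.8, 86.9, 105.8]
tool_rot: [0.0, 0.719, 0.695, 0.0]
contact_force: [-3.1, -0.4, 4.5]
opening: 0.592
grip_force: 73.9
```

Call:
{"name": "servo_tool", "arguments": {
  "targets": [0,0,-0.006,0,0,0,0,0,0,-0.3,0,0,0,0,-0.6,0,0,0,0,-0.6,0,0,-0.1,0,-0.6,0,0,-0.2,0,-0.6,0,0,-0.3,0,-0.6,0,0,-0.3,0,-0.6]
}}

```text
clock: 41.73
ee_pos: [571.9, 86.9, 213.7]
tool_rot: [-0.001, 0.719, 0.695, -0.001]
contact_force: [0.4, 0.6, -0.0]
opening: 0.8
grip_force: 0.0
```

Call:
{"name": "servo_tool", "arguments": {
  "targets": [-0.08,0,-0.2,0,-0.5,-0.2,-0.08,-0.1,0,-0.5,-0.28,-0.08,0,0,-0.5,-0.3,-0.09,0,0,-0.5,-0.3,-0.09,0,0,-0.5,-0.3,-0.09,0,0,-0.5,-0.3,-0.09,0,0,-0.5,-0.3,-0.09,0,0,-0.5]
}}

```text
clock: 42.4
ee_pos: [490.5, -159.2, 250.3]
tool_rot: [0.001, 0.719, 0.695, 0.0]
contact_force: [0.6, -0.6, -0.3]
opening: 0.751
grip_force: 0.0
```

Call:
{"name": "servo_tool", "arguments": {
  "targets": [-0.3,-0.09,0,0,-0.5,-0.3,-0.09,0,0,-0.5,-0.3,-0.09,0,0,-0.5,-0.22,-0.09,0,0.036,-0.5,-0.1,-0.05,0.1,0.036,-0.5,0,0,0.2,0,-0.5,0,0,0.2,0,-0.5,0,0,0.2,0,-0.5]
}}

```text
clock: 43.07
ee_pos: [435.9, -302.5, 165.5]
tool_rot: [0.001, 0.793, 0.609, 0.0]
contact_force: [0.2, -0.5, -0.0]
opening: 0.751
grip_force: 0.0
```

Call:
{"name": "servo_tool", "arguments": {
  "targets": [0,0,0.2,0,-0.5,0,0,0.05,0,-0.5,0,0,0,0,-0.5,0,0,0,0,-0.5,0,0,0,0,-0.5]
}}

```text
clock: 43.48
ee_pos: [437.0, -302.4, 137.5]
tool_rot: [0.002, 0.793, 0.61, 0.0]
contact_force: [0.5, -0.4, 0.0]
opening: 0.747
grip_force: 0.0
```

```bash
python3 - <<'E'
from h import *
im,T=snap('wrist','w16')
q,f=fits(im,T,(442.5,-304)); print(q)
go(q[2],q[3],-2.5,q[1])
E
```

```text
[   1.02   69.    440.5  -303.75]
at [ 437.  -302.4  137.6] yaw 75.1 shift u [-1.000e-03  2.600e-02  1.168e+00] spin u 0.0341 (6.1 deg) j6 -0.45
```

```bash
python3 - <<'E'
from h import *
T=np.load('pics/w16.npy'); im=cv2.imread('pics/w16.png'); c=(440.5,-303.75)
r=rect('wrist',im,T,c,9,40,6).astype(np.float32); r=cv2.GaussianBlur(r,(0,0),2)
f=np.clip((r[...,2]-r[...,1])/(r.sum(2)+9)*100,-3,6)
for a in range(60,86,3):
    m,w=dmask(6,a); t=np.where(m,1/m.sum(),np.where(w,-1/(w&~m).sum(),0)).astype(np.float32)
    q=cv2.filter2D(f,-1,t); _,mx,_,l=cv2.minMaxLoc(q); print(a,round(mx,3),(c[0]+40-l[1]/6).round(1),(c[1]+40-l[0]/6).round(1))
cv2.imwrite('pics/r16.png',cv2.resize(np.hstack([r.astype(np.uint8),cv2.cvtColor((f*60).clip(0,255).astype(np.uint8),cv2.COLOR_GRAY2BGR)]),(800,400)))
E
```

```text
Traceback (most recent call last):
AttributeError: 'float' object has no attribute 'round'
```

```bash
python3 - <<'E'
from h import *
T=np.load('pics/w16.npy'); im=cv2.imread('pics/w16.png'); c=(440.5,-303.75)
r=rect('wrist',im,T,c,9,40,6).astype(np.float32); r=cv2.GaussianBlur(r,(0,0),2)
f=np.clip((r[...,2]-r[...,1])/(r.sum(2)+9)*100,-3,6)
for a in range(60,86,3):
    m,w=dmask(6,a); t=np.where(m,1/m.sum(),np.where(w,-1/(w&~m).sum(),0)).astype(np.float32)
    q=cv2.filter2D(f,-1,t); _,mx,_,l=cv2.minMaxLoc(q); print(a,round(mx,3),round(c[0]+40-l[1]/6,1),round(c[1]+40-l[0]/6,1))
cv2.imwrite('pics/r16.png',cv2.resize(np.hstack([r.astype(np.uint8),cv2.cvtColor((f*60).clip(0,255).astype(np.uint8),cv2.COLOR_GRAY2BGR)]),(800,400)))
E
```

```text
60 0.964 440.2 -303.6
63 0.993 440.2 -303.6
66 1.016 440.3 -303.6
69 1.024 440.5 -303.8
72 1.012 440.7 -303.8
75 0.989 440.7 -303.9
78 0.959 440.7 -303.9
81 0.93 440.8 -303.9
84 0.903 440.8 -303.9
```

View pics/r16.png

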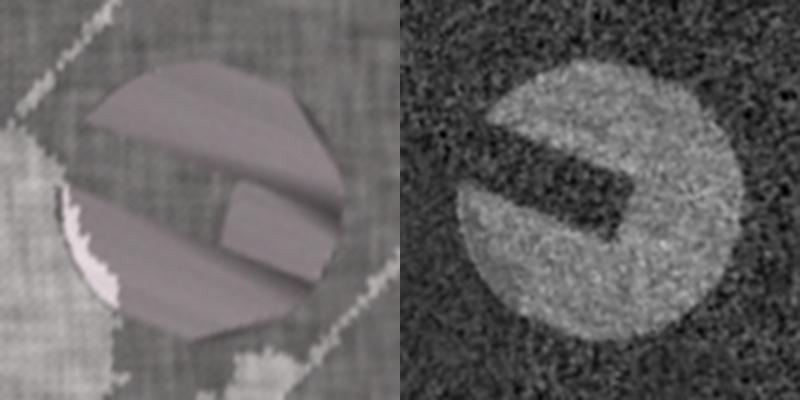

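Call:
{"name": "servo_tool", "arguments": {
  "targets": [0,0.026,0.1,0.031,-0.5,0,0,0.22,0,-0.5,0,0,0.25,0,-0.5,0,0,0.25,0,-0.5,0,0,0.18,0,-0.5,0,0,0.1,0,-0.5,0,0,0.05,0,-0.5,0,0,0.018,0,-0.5]
}}

```text
clock: 44.2
ee_pos: [439.3, -302.7, -4.8]
tool_rot: [0.0, 0.821, 0.57, 0.0]
contact_force: [-0.3, 0.3, 0.4]
opening: 0.748
grip_force: 0.0
```

Call:
{"name": "servo_tool", "arguments": {
  "targets": [0,0,0,0,-0.5,0,0,0,0,-0.5,0,0,0,0,0.3,0,0,0,0,0.3,0,0,0,0,1,0,0,0,0,1,0,0,0,0,1]
}}

```text
clock: 44.78
ee_pos: [440.4, -303.6, -2.4]
tool_rot: [0.002, 0.821, 0.57, 0.001]
contact_force: [-1.4, 1.3, 5.6]
opening: 0.602
grip_force: 73.2
```

Call:
{"name": "servo_tool", "arguments": {
  "targets": [0,0,-0.03,0,1,0,0,-0.1,0,1,0,0,-0.2,0,1,0,0,-0.25,0,1,0,0,-0.25,0,1,0,0,-0.25,-0.0377,1,0,0,-0.18,-0.0377,1,0,0,-0.08,-0.0377,1]
}}

```text
clock: 45.45
ee_pos: [440.3, -303.5, 161.2]
tool_rot: [0.004, 0.706, 0.709, 0.0]
contact_force: [-0.2, -0.1, -1.5]
opening: 0.595
grip_force: 73.2
```

Call:
{"name": "servo_tool", "arguments": {
  "targets": [0,0,0,-0.0377,1,0,0,0,-0.0377,1,0,0,0,-0.0377,1,0,0,0,-0.0377,1,0,0,0,-0.0377,1,0,0,0,-0.0377,1,0,0,0,-0.0377,1,0,0,0,-0.0377,1]
}}

```text
clock: 46.12
ee_pos: [438.7, -302.2, 156.4]
tool_rot: [0.0, 0.305, 0.952, -0.0]
contact_force: [0.6, 0.0, -1.5]
opening: 0.6
grip_force: 73.2
```

Call:
{"name": "servo_tool", "arguments": {
  "targets": [0,0,0,-0.0377,1,0,0,0,-0.0377,1,0,0,0,-0.0377,1,0,0,0,-0.0377,1,0,0,0,-0.0377,1,-0.05,0.1,0,0,1,-0.1,0.2,0,0,1,-0.13,0.26,0,0,1]
}}

```text
clock: 46.78
ee_pos: [474.5, -236.4, 156.3]
tool_rot: [0.0, 0.02, 1.0, -0.0]
contact_force: [1.2, -0.1, -1.6]
opening: 0.6
grip_force: 73.2
```

Call:
{"name": "servo_tool", "arguments": {
  "targets": [-0.13,0.27,0,0,1,-0.13,0.27,0,0,1,-0.13,0.27,0,0,1,-0.13,0.27,0,0,1,-0.13,0.27,0,0,1,-0.13,0.27,0,0,1,-0.13,0.27,0,0,1,-0.13,0.27,0,0,1]
}}

```text
clock: 47.45
ee_pos: [608.1, 21.5, 156.3]
tool_rot: [0.0, 0.018, 1.0, 0.0]
contact_force: [0.4, -0.5, -1.0]
opening: 0.6
grip_force: 73.2
```

Call:
{"name": "servo_tool", "arguments": {
  "targets": [-0.13,0.27,0,0,1,-0.11,0.2,0,0,1,-0.04,0.1,0,0,1,0,0,0,0,1,0,0,0,0,1,0,0,0,0,1]
}}

```text
clock: 47.95
ee_pos: [643.1, 85.1, 155.8]
tool_rot: [-0.0, 0.017, 1.0, -0.0]
contact_force: [-0.1, -0.6, -1.9]
opening: 0.599
grip_force: 73.2
```

```bash
python3 - <<'E'
from h import *
go(647.7,84.5,117,178)
s=env.read_state();print(s['opening'],s['grip_force'])
E
```

```text
at [643.1  85.1 155.8] yaw 178.0 shift u [-0.039 -0.003  0.323] spin u 0.0002 (0.0 deg) j6 -1.49
0.5992961413088258 73.2194173336029
```

Call:
{"name": "servo_tool", "arguments": {
  "targets": [-0.039,-0.003,0.05,0,1,0,0,0.1,0,1,0,0,0.1,0,1,0,0,0.05,0,1,0,0,0.023,0,1,0,0,0,0,1,0,0,0,0,1]
}}

```text
clock: 48.53
ee_pos: [648.3, 85.3, 116.6]
tool_rot: [-0.0, 0.016, 1.0, -0.0]
contact_force: [1.0, 0.8, -0.6]
opening: 0.6
grip_force: 73.2
```

```bash
python3 - <<'E'
from h import *
im,T=snap('wrist','w17'); g=im.astype(int)
go(572.5,87.1,117,178)
for v in(225,240,255,275):
    print(v,' '.join('%d/%d'%(u,g[v,u].sum()) for u in range(294,344,4)))
# stack check: head circle & brass/steel on the hanger
e=cv2.Canny(cv2.GaussianBlur(rect('wrist',im,T,(572.5,87),136,20,8),(5,5),0),30,80)
c=cv2.HoughCircles(cv2.cvtColor(rect('wrist',im,T,(572.5,87),136,20,8),cv2.COLOR_BGR2GRAY),cv2.HOUGH_GRADIENT,1,50,param1=80,param2=15,minRadius=60,maxRadius=84)
if c is not None:
    for a in c[0][:3]:print('head',572.5+20-a[1]/8,87+20-a[0]/8,a[2]/8)
E
```

```text
at [648.6  85.4 117.3] yaw 178.1 shift u [ 0.634 -0.007  0.002] spin u 0.0007 (0.1 deg) j6 -1.49
225 294/261 298/267 302/253 306/232 310/234 314/234 318/233 322/236 326/238 330/233 334/234 338/266 342/268
240 294/262 298/266 302/246 306/242 310/230 314/240 318/240 322/236 326/246 330/253 334/244 338/267 342/270
255 294/260 298/262 302/230 306/237 310/247 314/239 318/243 322/238 326/241 330/246 334/229 338/256 342/262
275 294/252 298/237 302/212 306/246 310/240 314/240 318/236 322/234 326/234 330/239 334/210 338/232 342/271
head 572.5625 87.9375 8.55
```

Call:
{"name": "servo_tool", "arguments": {
  "targets": [0.06,-0.009,0.003,0,1,0.09,0,0,0,1,0.09,0,0,0,1,0.09,0,0,0,1,0.09,0,0,0,1,0,0,0,0,1]
}}

```text
clock: 49.08
ee_pos: [596.3, 86.3, 117.5]
tool_rot: [-0.0, 0.016, 1.0, 0.0]
contact_force: [-0.2, 0.1, -1.8]
opening: 0.6
grip_force: 73.2
```

Call:
{"name": "servo_tool", "arguments": {
  "targets": [0.06,0,0,0,1,0.06,0,0,0,1,0.05,0,0,0,1,0.03,0,0,0,1,0.012,0,0,0,1,0,0,0,0,1,0,0,0,0,1]
}}

```text
clock: 49.67
ee_pos: [572.7, 86.8, 116.6]
tool_rot: [0.0, 0.016, 1.0, -0.0]
contact_force: [-0.2, 0.5, -0.9]
opening: 0.604
grip_force: 73.2
```

Call:
{"name": "servo_tool", "arguments": {
  "targets": [0,0,0.012,0,1,0,0,0.01,0,1,0,0,0,0,1]
}}

```text
clock: 49.92
ee_pos: [572.5, 86.8, 113.4]
tool_rot: [-0.0, 0.016, 1.0, -0.0]
contact_force: [0.1, 1.5, -0.8]
opening: 0.598
grip_force: 73.2
```

Call:
{"name": "servo_tool", "arguments": {
  "targets": [0,0,0.008,0,1,0,0,0.006,0,1,0,0,0,0,1]
}}

```text
clock: 50.17
ee_pos: [572.6, 86.8, 112.3]
tool_rot: [0.0, 0.016, 1.0, -0.0]
contact_force: [1.7, -0.2, -1.2]
opening: 0.599
grip_force: 73.2
```

Call:
{"name": "servo_tool", "arguments": {
  "targets": [0,0,0.008,0,1,0,0,0.004,0,1,0,0,0,0,1]
}}

```text
clock: 50.42
ee_pos: [572.8, 86.9, 112.2]
tool_rot: [0.001, 0.016, 1.0, 0.0]
contact_force: [-2.2, -0.5, 5.6]
opening: 0.598
grip_force: 73.9
```

Call:
{"name": "servo_tool", "arguments": {
  "targets": [0,0,-0.006,0,0,0,0,0,0,-0.3,0,0,0,0,-0.6,0,0,0,0,-0.6,0,0,-0.1,0,-0.6,0,0,-0.2,0,-0.6,0,0,-0.3,0,-0.6,0,0,-0.3,0,-0.6]
}}

```text
clock: 51.08
ee_pos: [571.8, 86.8, 220.1]
tool_rot: [-0.001, 0.016, 1.0, -0.0]
contact_force: [1.2, -0.1, 0.9]
opening: 0.802
grip_force: 0.0
```

Call:
{"name": "servo_tool", "arguments": {
  "targets": [0,0.08,-0.1,0,-0.6,0,0,0,0,-0.6,0,0,0,0,-0.6,0,0,0,0,-0.6]
}}

```text
clock: 51.42
ee_pos: [572.2, 96.2, 230.0]
tool_rot: [-0.001, 0.016, 1.0, -0.0]
contact_force: [-0.1, -0.4, -1.9]
opening: 0.799
grip_force: 0.0
```

```bash
python3 - <<'E'
from h import *
im,T=snap('wrist','w18')
print(fits(im,T,(572.6,87),123)[0], pose()[:3,3])
# predicted silhouette test: steel pixels at top face per angle
r=rect('wrist',im,T,(572.6,87),123,45,4); 
a=np.radians(np.arange(0,360,15)); 
for rad in(20,25):print(rad,[tuple(int(k) for k in r[int((45-rad*np.cos(t))*4),int((45-rad*np.sin(t))*4)]) for t in a])
import sys
t=cams.camera('top'); cv2.imwrite('pics/t18.png',t)
q,_,b=fit(t,None,(510,-240),'brass',8,n='top',half=120,s=2); print('top brass on mat',q)
p=rect('top',t,None,(510,-240),8,120,2).astype(np.float32); p=cv2.GaussianBlur(p,(0,0),1.5); print('steel',fits(t,None,(510,-240),8,120,2,n='top')[0])
# side view region of the hanger stack
u,v=w2px('side',(572.6,87,107)); print('side px',u,v)
t=cams.camera('side'); cv2.imwrite('pics/s18.png',t)
for y in range(int(v)-25,int(v)+25,2): print(y,[tuple(int(k) for k in t[y,x]) for x in range(int(u)-9,int(u)+10,6)])
E
```

```text
[  1.72 348.   587.35  98.25] [571.92623073  96.12344446 229.25281948]
20 [(85, 85, 91), (63, 59, 64), (81, 77, 83), (90, 86, 93), (88, 85, 91), (85, 82, 89), (87, 84, 89), (84, 82, 87), (89, 86, 91), (86, 84, 90), (87, 84, 90), (88, 86, 92), (90, 87, 93), (87, 84, 91), (85, 82, 88), (87, 84, 91), (89, 87, 92), (91, 88, 96), (91, 88, 96), (93, 90, 95), (91, 89, 96), (87, 83, 90), (61, 59, 64), (88, 84, 90)]
25 [(86, 86, 91), (56, 54, 57), (87, 85, 91), (87, 85, 92), (85, 83, 89), (87, 84, 91), (87, 85, 91), (88, 84, 90), (84, 82, 87), (84, 84, 90), (127, 124, 131), (99, 97, 102), (88, 85, 90), (82, 81, 86), (87, 84, 92), (92, 91, 96), (90, 87, 92), (90, 87, 94), (87, 85, 89), (91, 86, 91), (91, 88, 95), (87, 84, 92), (72, 71, 75), (85, 83, 88)]
top brass on mat [   0.    0.  630. -120.]
steel [   0.86   89.    395.5  -345.  ]
side px 329.3778367656202 182.76068510276806
157 [(190, 210, 216), (190, 210, 216), (190, 210, 216), (60, 63, 64)]
159 [(191, 211, 218), (186, 209, 215), (189, 209, 216), (177, 199, 204)]
161 [(186, 207, 215), (188, 211, 216), (189, 209, 215), (184, 205, 211)]
1
[... 794 characters left out ...]
5, 96, 97), (98, 98, 97), (61, 83, 98)]
187 [(128, 158, 175), (89, 88, 93), (90, 90, 90), (74, 97, 111)]
189 [(154, 175, 183), (55, 85, 105), (64, 87, 106), (66, 74, 76)]
191 [(199, 220, 224), (35, 82, 108), (37, 87, 113), (88, 92, 86)]
193 [(198, 219, 222), (97, 107, 113), (99, 114, 125), (90, 91, 84)]
195 [(142, 158, 164), (93, 98, 95), (102, 101, 96), (91, 95, 89)]
197 [(101, 108, 113), (82, 82, 79), (86, 89, 83), (81, 88, 78)]
199 [(146, 147, 149), (77, 80, 75), (74, 83, 88), (90, 93, 91)]
201 [(151, 153, 153), (52, 79, 129), (52, 82, 137), (98, 97, 100)]
203 [(143, 146, 149), (47, 80, 128), (67, 84, 118), (94, 96, 101)]
205 [(139, 142, 149), (93, 97, 98), (99, 100, 98), (102, 102, 106)]
```

```bash
python3 - <<'E'
from h import *
im=cv2.imread('pics/w18.png');T=np.load('pics/w18.npy')
for z,R,n in((123,28,'disc4'),(115,28,'d3'),(136,9,'head')):
    g=cv2.cvtColor(rect('wrist',im,T,(572.6,87),z,42,6),cv2.COLOR_BGR2GRAY)
    c=cv2.HoughCircles(g,cv2.HOUGH_GRADIENT,1,4,param1=60,param2=10,minRadius=int((R-1)*6),maxRadius=int((R+1)*6))
    if c is not None: print(n,[(round(float(572.6+42-a[1]/6),1),round(float(129-a[0]/6),1),round(float(a[2]/6),1)) for a in c[0][:3]])
# ball: search black blob near predicted
t=0.9; 
for th in(.85,.9): 
    P=np.array([677.2-70*np.cos(th),210.6,65+70*np.sin(th)]); print(th,P,w2px('wrist',P))
u,v=w2px('wrist',P).astype(int); w=im[v-40:v+40,u-40:u+40].max(2)<45; ys,xs=np.nonzero(w); print(xs.mean()+u-40,ys.mean()+v-40,len(xs))
print(px2w('wrist',xs.mean()+u-40,ys.mean()+v-40,P[2]))
go(633.7,213,101,-2)
E
```

```text
disc4 [(573.0, 86.4, 28.2), (572.0, 86.4, 27.2), (573.2, 87.2, 28.7)]
d3 [(575.5, 86.2, 28.9), (574.3, 86.1, 28.2), (577.0, 86.1, 28.0)]
head [(571.7, 87.6, 8.2), (552.0, 97.4, 9.7), (572.8, 88.4, 9.5)]
0.85 [631.00117979 210.6        117.58962836] [458.42483049 262.26955015]
0.9 [633.68730222 210.6        119.83288367] [459.2036438  266.44457808]
451.5837526959022 277.2199856218548 1391
[643.47257934 205.08152608 119.83288367]
at [572.   96.1 229.2] yaw 178.1 shift u [-0.487  0.992  1.065] spin u -0.9994 (-179.9 deg) j6 -1.47
```

Call:
{"name": "servo_tool", "arguments": {
  "targets": [-0.05,0.1,0,0,-1,-0.1,0.2,0,0,-1,-0.1,0.2,0,0,-1,-0.1,0.2,0,0,-1,-0.08,0.16,0,0,-1,-0.057,0.1,0,0,-1,0,0.03,0,0,-1,0,0,0,0,-1]
}}

```text
clock: 52.23
ee_pos: [635.0, 214.7, 229.9]
tool_rot: [-0.001, 0.015, 1.0, -0.0]
contact_force: [-0.7, 0.2, -0.1]
opening: 0.998
grip_force: 0.0
```

Call:
{"name": "servo_tool", "arguments": {
  "targets": [0,0,0.1,0,-1,0,0,0.2,0,-1,0,0,0.2,0,-1,0,0,0.2,0,-1,0,0,0.2,0,-1,0,0,0.1,0,-1,0,0,0.05,0,-1,0,0,0,0,-1]
}}

```text
clock: 52.9
ee_pos: [634.0, 212.4, 103.6]
tool_rot: [-0.002, 0.017, 1.0, -0.001]
contact_force: [0.1, 0.0, -0.9]
opening: 0.997
grip_force: 0.0
```

Call:
{"name": "servo_tool", "arguments": {
  "targets": [0,0,0,0,-1,0,0,0,0,0.3,0,0,0,0,0.3,0,0,0,0,0.3]
}}

```text
clock: 53.23
ee_pos: [636.0, 213.5, 107.4]
tool_rot: [0.001, 0.016, 1.0, 0.0]
contact_force: [0.1, 0.1, -0.7]
opening: 0.605
grip_force: 0.0
```

```bash
python3 - <<'E'
from h import *
go(634.5,212.8,101,178)
im,T=snap('wrist','w19')
u,v=w2px('wrist',(634.5,212.8,120)).astype(int); print(u,v)
g=im.max(2)
for y in range(v-36,v+37,6): print(y,[int(g[y,x]) for x in range(u-60,u+61,8)])
E
```

```text
at [636.  213.5 107.4] yaw 178.1 shift u [ 0.013 -0.006  0.053] spin u 0.0007 (0.1 deg) j6 -1.30
317 276
240 [157, 158, 159, 159, 158, 160, 155, 155, 154, 158, 157, 152, 153, 151, 150, 150]
246 [157, 158, 159, 156, 155, 153, 151, 4, 5, 153, 154, 153, 149, 149, 150, 149]
252 [11, 159, 158, 160, 156, 156, 2, 6, 10, 9, 47, 46, 42, 94, 150, 11]
258 [10, 160, 159, 160, 159, 74, 14, 8, 9, 7, 38, 50, 45, 45, 150, 10]
264 [5, 161, 157, 160, 159, 11, 15, 10, 9, 7, 25, 47, 49, 48, 154, 9]
270 [6, 159, 159, 159, 160, 47, 7, 13, 14, 11, 35, 47, 45, 46, 152, 8]
276 [2, 158, 159, 159, 160, 156, 10, 11, 9, 10, 46, 51, 49, 50, 163, 12]
282 [9, 92, 90, 89, 91, 93, 15, 11, 4, 26, 69, 78, 76, 75, 145, 14]
288 [7, 81, 78, 79, 80, 78, 34, 68, 59, 36, 66, 79, 80, 79, 184, 10]
294 [5, 98, 100, 99, 102, 101, 42, 62, 49, 43, 72, 80, 79, 81, 190, 5]
300 [11, 79, 80, 84, 84, 80, 43, 40, 42, 37, 70, 78, 79, 76, 203, 72]
306 [45, 154, 152, 153, 153, 156, 39, 38, 35, 39, 69, 79, 74, 73, 152, 148]
312 [160, 158, 160, 159, 159, 158, 158, 157, 156, 152, 69, 76, 123, 123, 147, 146]
```

Call:
{"name": "servo_tool", "arguments": {
  "targets": [0.02,0,0.02,0,0.3,0.022,0,0.033,0,0.3,0,0,0,0,0.5,0,0,0,0,1,0,0,0,0,1,0,0,0,0,1,0,0,0,0,1],
  "newtons": 40
}}

```text
clock: 53.87
ee_pos: [629.1, 213.1, 98.3]
tool_rot: [-0.001, 0.016, 1.0, -0.0]
contact_force: [-3.1, -1.9, -1.4]
opening: 0.176
grip_force: 39.0
```

```bash
python3 - <<'E'
from h import *
from scipy.optimize import brentq
T=np.load('pics/w19.npy')
f=lambda th:w2px('wrist',np.array([676.5-70*np.cos(th),213,65+70*np.sin(th)]),T)[1]-264.5
for th in(.7,.78,.85,.9,.95):print(th,f(th))
print(w2px('top',[676.5-70*np.cos(.9),213,65+70*np.sin(.9)]))
go(630,213,101,178)
E
```

```text
0.7 -23.164589167542005
0.78 -11.43024443771958
0.85 -0.5280343570058221
0.9 7.564621817541251
0.95 15.865062814807118
[245.11014433 148.81811132]
at [629.1 213.1  98.3] yaw 178.1 shift u [-0.007 -0.001 -0.023] spin u 0.0007 (0.1 deg) j6 -1.30
```

Call:
{"name": "servo_tool", "arguments": {
  "targets": [-0.017,0,-0.014,0,1,-0.017,0,-0.014,0,1,-0.01,0,-0.01,0,1,0,0,0,0,1,0,0,0,0,1,0,0,0,0,1,0,0,0,0,1,0,0,0,0,1]
}}

```text
clock: 54.53
ee_pos: [631.9, 213.0, 100.7]
tool_rot: [-0.005, 0.016, 1.0, -0.001]
contact_force: [-8.7, -1.5, -5.2]
opening: 0.181
grip_force: 39.7
```

Call:
{"name": "servo_tool", "arguments": {
  "targets": [0.054,0,0.05,0,1,0.039,0,0.0425,0,1,0.036,0,0.047,0,1,0.03,0,0.049,0,1,0.025,0,0.0525,0,1,0.02,0,0.055,0,1,0.0144,0,0.0567,0,1,0.0088,0,0.0575,0,1]
}}

```text
clock: 55.2
ee_pos: [610.0, 213.9, 57.4]
tool_rot: [0.003, 0.016, 1.0, 0.0]
contact_force: [-3.4, -3.6, 5.3]
opening: 0.177
grip_force: 42.9
```

Call:
{"name": "servo_tool", "arguments": {
  "targets": [0.003,0,0.058,0,1,0,0,0.02,0,1,0,0,0,0,1,0,0,0,0,1]
}}

```text
clock: 55.53
ee_pos: [609.2, 213.9, 46.0]
tool_rot: [0.002, 0.016, 1.0, -0.0]
contact_force: [1.0, -2.9, 2.0]
opening: 0.18
grip_force: 43.2
```

Call:
{"name": "servo_tool", "arguments": {
  "targets": [0,0,0.02,0,1,0,0,0.02,0,1,0,0,0,0,1,0,0,0,0,1]
}}

```text
clock: 55.87
ee_pos: [609.1, 214.0, 40.8]
tool_rot: [0.002, 0.016, 1.0, 0.0]
contact_force: [3.6, -3.6, 3.2]
opening: 0.177
grip_force: 43.5
```

Call:
{"name": "servo_tool", "arguments": {
  "targets": [0,0,0.02,0,1,0,0,0.01,0,1,0,0,0,0,1,0,0,0,0,1]
}}

```text
clock: 56.2
ee_pos: [609.2, 214.0, 40.2]
tool_rot: [0.002, 0.016, 1.0, 0.0]
contact_force: [-2.4, -4.4, 12.7]
opening: 0.178
grip_force: 44.2
```

Call:
{"name": "servo_tool", "arguments": {
  "targets": [0,0,-0.012,0,1,0,0,0,0,0.3,0,0,0,0,-0.2,0,0,0,0,-0.5,0,0,0,0,-0.5,0,0,-0.1,0,-0.5,0,0,-0.2,0,-0.5,0,0,-0.3,0,-0.5]
}}

```text
clock: 56.87
ee_pos: [604.9, 213.7, 106.6]
tool_rot: [-0.005, 0.016, 1.0, -0.001]
contact_force: [0.5, 1.0, -0.3]
opening: 0.75
grip_force: 0.0
```

Call:
{"name": "servo_tool", "arguments": {
  "targets": [0,0,-0.3,0,-0.5,0,0,-0.3,0,-0.5,0,0,-0.3,0,-0.5,0,0,-0.2,0,-0.5,0,0,0,0,-0.5,0,0,0,0,-0.5,0,0,0,0,-0.5]
}}

```text
clock: 57.45
ee_pos: [607.3, 214.2, 241.5]
tool_rot: [-0.001, 0.016, 1.0, -0.0]
contact_force: [1.3, 0.2, -0.7]
opening: 0.751
grip_force: 0.0
```

```bash
python3 - <<'E'
from h import *
im,T=snap('wrist','w20'); print(T[:3,3])
for th in(0,.05,.1,.2,.4,.9): print(th,w2px('wrist',np.array([677-70*np.cos(th),213.5,65+70*np.sin(th)])).round(1))
u,v=w2px('wrist',(607,213.5,65)).astype(int); w=(im[v-45:v+45,u-45:u+45].max(2)<30).astype(np.uint8)
n,l,st,ce=cv2.connectedComponentsWithStats(w); print([(st[i][4],(ce[i]+[u-45,v-45]).round(1).tolist(),st[i][2:4].tolist()) for i in range(1,n) if st[i][4]>60])
for z,R,nm in((115,28,'disc4'),(128,9,'head')):
    g=cv2.cvtColor(rect('wrist',im,T,(572.6,87),z,42,6),cv2.COLOR_BGR2GRAY)
    c=cv2.HoughCircles(g,cv2.HOUGH_GRADIENT,1,4,param1=60,param2=10,minRadius=int((R-1)*6),maxRadius=int((R+1)*6))
    if c is not None: print(nm,[(round(float(572.6+42-a[1]/6),1),round(float(129-a[0]/6),1),round(float(a[2]/6),1)) for a in c[0][:3]])
# wheel mark
r=rect('wrist',im,T,(529.3,279.5),65,40,6); g=r.min(2).astype(float)
best=max((np.mean([g[int((40-q*np.cos(a))*6),int((40-q*np.sin(a))*6)] for q in np.arange(16,30,.5)]),np.degrees(a)) for a in np.radians(np.arange(0,360,.5)))
print('mark',best)
E
```

```text
[607.29333105 214.20683111 241.49443924]
0 [317.8 180. ]
0.05 [317.8 180.9]
0.1 [317.8 182. ]
0.2 [317.8 184.8]
0.4 [318. 193.]
0.9 [318.8 226.1]
[(np.int32(240), [317.6, 178.7], [18, 18])]
disc4 [(573.2, 86.2, 27.8), (572.7, 86.9, 28.7), (573.3, 89.1, 28.7)]
head [(572.3, 87.8, 8.7), (572.0, 88.4, 8.2), (571.8, 87.2, 9.0)]
mark (np.float64(229.32142857142858), np.float64(88.5))
```

```bash
python3 -c "
from h import *
print(workorder.finish_job())"
```

```text
the job is handed in; nothing more can be done
None
```

The job is handed in after about 57 s of robot time; no score came back. I raised the lever to its stop and turned the wheel until its mark faced the pointer. All four discs are hung with slots a quarter turn apart (about 88°, 178°, 88°, 178°), and I then pressed the lever back down to its stop.

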